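# Pick two boxes from behind the hub fittings into the flow lane

### The job

Two grey device boxes stand at the back of the cardboard bin behind two upright hub fittings: first stand both fittings upright on the black rubber mat, leaving the boxes alone until both are there. Then set the long box lengthwise into the high end of the sloped roller lane so that it runs down to the stop, and after it the short box so that it runs down and comes to rest behind the long one. Finally stand each fitting upright back in the bin on the same spot where it stood at the start, and leave the two small couplings (one in the bin, one on the mat) where they are.

Things in the scene. Friction and masses are not known exactly. Their poses are not given: they have to be found in the camera images.
- round_fitting: Grey metal conduit fitting with a round base 72 mm in diameter and 40 mm high. On it an upright round hub: a collar 44 mm in diameter from 40 to 48 mm height, then a plain stub 34 mm in diameter from 48 up to 105 mm, to be gripped there. About 0.35 kg. Origin at the centre of its underside, z up along the hub. Starts in the bin's front row.
- square_fitting: Grey metal conduit fitting with a square base 68 x 68 mm and 40 mm high (sides along its x and y). On it an upright round hub: a collar 44 mm in diameter from 40 to 48 mm height, then a plain stub 34 mm in diameter from 48 up to 105 mm, to be gripped there. About 0.35 kg. Origin at the centre of its underside, z up along the hub. Starts in the bin's front row beside the round one.
- long_box: Long grey metal device box, 106 mm long, 50 mm wide, 54 mm high, rigid walls 3 mm thick, open top, about 0.2 kg. Origin at the centre of its underside; x along its length, y across its 50 mm width, z up. Grip it across the 50 mm width from above, near the middle of its length. Starts in the bin's back row, its length along the bin's y, a fitting standing about 10 mm in front of it, about 40 mm free behind it.
- short_box: Short grey metal device box, 76 mm long, 50 mm wide, 54 mm high, rigid walls 3 mm thick, open top, about 0.2 kg. Origin at the centre of its underside; x along its length, y across its 50 mm width, z up. Grip it across the 50 mm width from above, near the middle of its length. Starts in the bin's back row beside the long one, placed in the same way.
- bin: Fixed cardboard bin, open on top, outside 200 mm along its x, 256 mm along its y, 55 mm high; walls and floor 5 mm thick, so things in it stand 5 mm above the table. Origin at the centre of its underside; front row (fittings) at its -x side, towards the robot, back row (boxes) at its +x side.
- mat: Fixed flat black rubber mat, the side area: 280 mm along its x, 140 mm along its y, 4 mm thick; origin at the centre of its underside. Lies left or right of the bin. The fittings may stand anywhere on it; a coupling stands near its +x end (100 mm or more from its centre).
- lane: Fixed roller lane, 350 mm long, beside the bin opposite the mat; free rollers descend 9 degrees along its +x. Origin on the table below its middle. Roller-top height (m) = 0.062 - 0.158 x. Rails: inner faces at y = +-33 mm, 12 mm above the rollers; high end open at x = -174 mm. Steel stop at x = 163 mm, 38 mm above the rollers. At rest, long box origin x 111, z 44 mm; short box behind it x 21, z 59 mm.
- lane_load (a point): Loading point: on the lane's centre line at the roller tops near the high end (lane x = -104 mm, z = 78 mm); axes as the lane's. A box set down with its origin here, length along the lane's x, pitched 9 degrees with the rollers (or level, about 10 mm higher), is clear of boxes below and rolls down by itself in 1 to 2 s when let go.
- bin_coupling: In the bin, against the back wall between the boxes' places: bare steel conduit coupling, a short tube standing on end, 28 mm in diameter, 40 mm high; origin at the centre of its underside. Not to be moved.
- mat_coupling: Near the +x end of the mat: bare steel conduit coupling, a short tube standing on end, 28 mm in diameter, 40 mm high; origin at the centre of its underside. Not to be moved.
There are look-alikes about, which are no part of the job. What is shaped like the round_fitting but red or yellow is not meant.

How it is judged:
By the outcome, as a careful person would: the job done as asked, in the order asked, and still so for the second after the job is handed in, with the robot touching nothing.
It also fails if it takes over 144 s, if anything falls off the work surface, if the arm or the gripper's body presses on something with over 40 N, if the wrist force passes 120 N, or if a joint passes its speed limit or range.

### The arm

A 6-joint arm with a two-finger parallel gripper is mounted at the origin on the work surface. World frame = base frame: x ahead of the robot, y to its left, z up, the work surface at z = 0. Lengths are in mm, angles in rad, forces in N, time in s.
With the tool pointing down it reaches from about 400 to 925 mm from the base axis. Payload 12.5 kg.
Tool frame: the origin (TCP) lies on the centre line of the jaws, within the pads' length; the fingertips stand 19 mm ahead of it and the grasp point (between the pads) is the TCP; y points along the fingers, x is the direction in which the jaws open and shut, and the axes are right-handed (so a half turn about y gives the same grasp; the last joint's range is limited). The gripper opens to 95 mm and grips with 3 to 60 N. Pads are 20 mm wide; open, the fingers measure 119 mm over their backs; the gripper's body (75 mm by 180 mm) begins 59 mm behind the grasp point.
Start: joints at [-0.106, 0.491, 1.559, -0, 1.092, -0.106], TCP at [625.016, 0.021, 233.661] pointing down, gripper open.
Joint ranges: [-3.1, 3.1], [-0.84, 2.19], [0.05, 2.79], [-1.13, 4.28], [0.06, 2.93], [-2.69, 2.69]. Speed limits (rad/s): [2.22, 2.22, 2.79, 3.14, 3.14, 3.14].

### API

Orientations are given as [roll, pitch, yaw] about the fixed x, y, z axes, in that order (R = Rz(yaw) Ry(pitch) Rx(roll)).
In Python, from cell import env gives the robot as it stands. The module is installed in compiled form; this text tells all that it offers.
- The arm moves only by the tool move_arm, never from a script. Its argument "rows" is a list of rows, each an object of numbers: "tx", "ty", "tz": the shift along the tool's x, y, z in cm; "rx", "ry", "rz": the turn, a rotation vector about the tool's x, y, z in rad; "grip": the opening in per cent of the stroke, from 0 (shut) to 100 (fully open). In form: [{"tx": .., "ty": .., "tz": .., "rx": .., "ry": .., "rz": .., "grip": ..}, ...]. A call has 1 to 10 rows; each row shifts and turns the commanded pose from where the row before left it, along the tool's axes as they then stand; what a row does not reach is not made up. A row lasts 1/12 s, in which the tool goes at most 41.7 mm and 7.16 degrees, less where a joint would pass 70% of its speed; a pose out of reach is approached as far as the arm can. A call is refused whole if a number of a shift passes 4.17 or a number of a turn 0.125, either way. A call with a gripper value outside its range is refused whole. The fingers move at their own pace and stop on an object; the grip force is fixed at half the most. Time passes only in rows, so rows that do not move let the fingers close. It gives the time, the measured TCP pose, the force and the opening at its end, in the units of the state.
- env.state(): the state, without advancing time (a new reading comes with each control period).
- env.read_camera(name): name is "scene" or "side" or "wrist"; returns (picture, depth): 384x512x3 uint8, blue, green, red; 384x512 float32, mm along the optical axis (not along the pixel's ray), 0 where there is no reading.
- env.calibration(name): a dict with "vertical_fov" (degrees; the focal length in pixels is half the picture's height over the tangent of half this angle, whatever the lens; pixels are square), "cx", "cy" (the principal point, pixels), "eye" and "rotation" of the camera in the world. Camera axes: x right, y up, looking along -z (the intrinsics and any distortion apply to the point x, -y, -z); pixel columns grow to the right and rows downward; lengths in mm; the calibration is good to about 2 mm. A picture is of the moment at which its call begins: read the wrist's pose just before it. calibration takes no time and is no camera call; for the wrist camera it gives the pose at the moment of the call.
- env.job_done(): hands the job in, once; it reports no verdict.
The state is a dict: "t": time; "joints": joint angles; "qvel": joint speeds; "tau": joint torques, N m; "eef_pos": TCP position; "tcp_rot": TCP orientation; "ft_force": force on the tool from outside, world axes, zero at the start; "moment": the same for the moment, N m; "opening": opening from 0.0 (shut) to 1.0 (fully open).
Only numpy, scipy, OpenCV 4.12 (cv2) and the standard library are available. Lean on these libraries where they do the work, as an engineer would, in place of code of your own. Each camera call takes 0.05 s, during which the arm holds its last target.

## Working session

There is one attempt and no reset: what is moved stays moved. The work goes in short steps, Python scripts to look and compute and a tool call to move; the robot and the scene stay as the last step left them, time stands still between calls to the robot, and variables do not carry over. Pictures are saved under pics/ and viewed, and the job is handed in when it is done.

Besides the shell and the picture viewer there is one more tool, called after "Emit:" as a command line: name --argument value ..., lists and objects as JSON in quotes. move_arm: Moves the arm, as the interface text tells. Its arguments: {"type":"object","properties":{"rows":{"type":"array"}},"required":["rows"]}

```bash
mkdir -p pics; ls; python3 - <<'E'
from cell import env
import cv2,numpy as np
print(env.state())
for n in ["scene","side","wrist"]:
    c=env.calibration(n); print(n,c)
    p,d=env.read_camera(n); cv2.imwrite(f"pics/{n}0.png",p); np.save(f"pics/{n}0.npy",d)
E
```

```text
pics
{'t': 0.0, 'joints': array([-1.05576035e-01,  4.91550859e-01,  1.55946560e+00,  1.34902244e-06,
        1.09170257e+00, -1.05618327e-01]), 'qvel': array([ 2.97635507e-04, -1.43566593e-03,  1.47672843e-03, -5.44559367e-04,
        7.08826612e-05, -8.99378588e-04]), 'tau': array([-9.52334158e-04, -6.12640929e+01, -2.58175153e+01,  6.92750537e-02,
        4.83079045e-02, -1.38641695e-05]), 'eef_pos': array([6.24768391e+02, 6.25494226e-02, 2.33061583e+02]), 'tcp_rot': array([-1.57067639e+00,  1.11997585e-03,  4.17366363e-05]), 'ft_force': array([ 0.06680793, -0.58316987,  0.80012132]), 'moment': array([ 0.0169535 , -0.03294599,  0.03668122]), 'opening': 0.9964495757043026}
scene {'vertical_fov': 42.9639250140513, 'cx': 257.2302568109401, 'cy': 185.54506351651432, 'eye': array([1274.35910267,  -58.71039192,  961.11266002]), 'rotation': array([ 0.7289653 , -0.00659363,  1.51512353])}
side {'vertical_fov': 43.16055207803874, 'cx': 247.5472980500772, 'cy': 195.76571538529626, 'eye': array([321.31205635, 908.94933433, 886.40622474]), 'rotation': array([ 0.86203061,  0.00667531, -2.96065802])}
wrist {'vertical_fov': 58.530272469803194, 'cx': 249.31964774851218, 'cy': 195.1946687311507, 'eye': array([625.28062422,  79.02153244, 385.17278414]), 'rotation': array([-0.28868598,  0.00144612,  0.00171226])}
```

View pics/scene0.png

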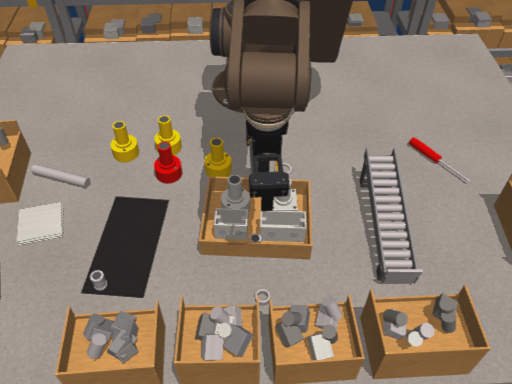

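View pics/side0.png

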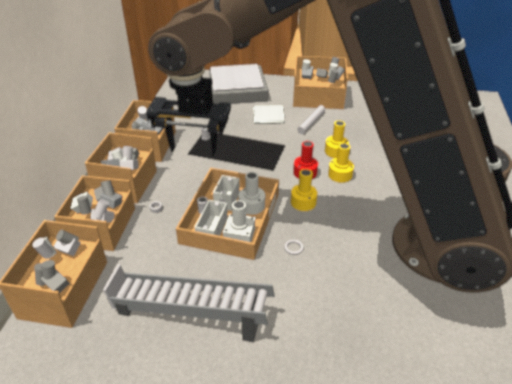

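View pics/wrist0.png

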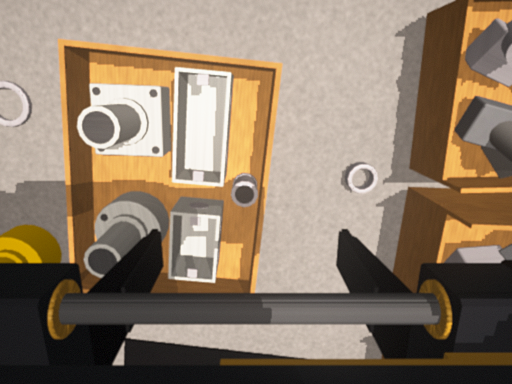

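```bash
cat > h.py <<'E'
import numpy as np,cv2
from scipy.spatial.transform import Rotation as R
def cal(env,n):
    c=env.calibration(n); f=192/np.tan(np.radians(c['vertical_fov'])/2)
    return dict(f=f,cx=c['cx'],cy=c['cy'],eye=np.array(c['eye']),R=R.from_euler('xyz',c['rotation']).as_matrix())
def ray(c,u,v):
    u=np.asarray(u,float);v=np.asarray(v,float)
    return np.stack([(u-c['cx'])/c['f'],-(v-c['cy'])/c['f'],-np.ones_like(u)],-1)@c['R'].T
def onz(c,u,v,z):
    r=ray(c,u,v); return c['eye']+r*((z-c['eye'][2])/r[...,2])[...,None]
def cloud(c,d):
    v,u=np.mgrid[:d.shape[0],:d.shape[1]]
    P=c['eye']+ray(c,u,v)*d[...,None]; P[d<=0]=np.nan; return P
def pix(c,P):
    q=(np.asarray(P,float)-c['eye'])@c['R']; return np.stack([c['cx']+c['f']*q[...,0]/-q[...,2],c['cy']-c['f']*q[...,1]/-q[...,2]],-1)
E
python3 - <<'E'
from cell import env
from h import *
for n in ["scene","side","wrist"]:
    c=cal(env,n); d=np.load(f"pics/{n}0.npy"); P=cloud(c,d); np.save(f"pics/{n}_P.npy",P)
    print(n,(d>0).mean(),np.nanpercentile(P[...,2],[5,25,50,75,95]))
P=np.load("pics/wrist_P.npy")
for u,v in [(62,42),(280,66),(350,240),(30,230),(105,125),(100,262),(175,70),(245,185),(200,120)]:
    print(u,v,P[v,u].round(0))
P=np.load("pics/scene_P.npy")
for u,v in [(100,200),(130,250),(200,330),(235,180),(216,145),(98,275),(232,222),(285,225),(385,200),(385,160),(400,275)]:
    print(u,v,P[v,u].round(0))
E
```

```text
scene 0.9958648681640625 [-191.83248684    0.76999113    3.24819096   55.9312612   389.83728592]
side 0.9961700439453125 [-359.06697343   -0.77978328    2.58686235  106.34224834  568.76761622]
wrist 0.9959208170572916 [2.35732090e-01 1.49303402e+00 1.88381887e+01 1.11438175e+02
 3.20695051e+02]
62 42 [460. 122.  57.]
280 66 [653. 103.  56.]
350 240 [675.  10. 230.]
30 230 [370. -73.  16.]
105 125 [511.  55. 111.]
100 262 [493. -64. 112.]
175 70 [559.  99.  60.]
245 185 [621. -11.  47.]
200 120 [572.  52.   9.]
100 200 [ 447. -411.   -0.]
130 250 [ 611. -314.    7.]
200 330 [ 867. -136.  109.]
235 180 [496. -62. 110.]
216 145 [ 373. -107.  109.]
98 275 [ 698. -366.   43.]
232 222 [545. -74.  12.]
285 225 [559.  55.  10.]
385 200 [538. 296.  65.]
385 160 [421. 319.  83.]
400 275 [738. 284.  54.]
```

```bash
cat > meas.py <<'E'
from h import *
from scipy.optimize import least_squares
def circ(p,r=None):
    f=lambda x: np.hypot(p[:,0]-x[0],p[:,1]-x[1])-(r if r else x[2])
    x0=list(p.mean(0)[:2])+([] if r else [15]); s=least_squares(f,x0,loss='soft_l1',f_scale=1); return s.x.round(1), np.std(f(s.x)).round(2), len(p)
def sel(P,lo,hi):
    P=P.reshape(-1,3); P=P[~np.isnan(P[:,0])]; return P[((P>=lo)&(P<=hi)).all(1)]
def rect(p):
    (c,s,a)=cv2.minAreaRect(p[:,:2].astype(np.float32)); return np.round(c,1),np.round(s,1),round(a,2),len(p)
E
python3 - <<'E'
from meas import *
for n in ["scene","side","wrist"]:
    P=np.load(f"pics/{n}_P.npy"); print(n)
    for nm,(x,y) in dict(round=(495,-63),square=(511,55)).items():
        top=sel(P,(x-35,y-35,105),(x+35,y+35,116)); st=sel(P,(x-35,y-35,62),(x+35,y+35,102))
        if len(top)>5: print(nm,'top',rect(top),top[:,2].mean().round(1))
        if len(st)>5: print('  stub r17',circ(st,17),'free',circ(st))
    b=sel(P,(535,-5,57),(600,115,64)); print('long',rect(b) if len(b)>5 else 0)
    b=sel(P,(525,-120,57),(590,-25,64)); print('short',rect(b) if len(b)>5 else 0)
    b=sel(P,(600,-30,20),(640,0,52)); print('bincoup',circ(b,14) if len(b)>5 else 0)
    b=sel(P,(430,-170,52),(690,150,58)); print('bin',rect(b) if len(b)>5 else 0)
    b=sel(P,(660,-410,12),(750,-320,52)); print('matcoup',circ(b,14) if len(b)>5 else 0)
    b=sel(P,(400,200,30),(780,400,110)); print('lane',rect(b) if len(b)>5 else 0)
p=cv2.imread('pics/scene0.png'); d=np.load('pics/scene_P.npy')
g=cv2.cvtColor(p,cv2.COLOR_BGR2GRAY); m=((g<45)&(d[...,2]<15)&(d[...,1]<-180)&(d[...,1]>-480)&(d[...,0]>350)&(d[...,0]<800)).astype(np.uint8)
k,l,s,c=cv2.connectedComponentsWithStats(m); i=1+s[1:,4].argmax(); print('mat',rect(d[l==i]), d[l==i][:,2].mean())
E
```

```text
scene
round top (array([496.6, -63.5]), array([30.9, 34. ]), 88.1, 145) 111.1
  stub r17 (array([493.8, -63.6]), np.float64(1.16), 153) free (array([494. , -63.6,  16.8]), np.float64(1.16), 153)
square top (array([505.5,  68. ]), array([ 3.9, 24.2]), 89.63, 13) 110.5
  stub r17 (array([505.4,  52.6]), np.float64(1.18), 56) free (array([505.7,  52.6,  16.8]), np.float64(1.18), 56)
long (array([571.8,  54.6]), array([ 58.4, 119.2]), 1.91, 168)
short (array([564.8, -75.4]), array([76.4, 52.5]), 87.58, 162)
bincoup (array([615.3, -10.7]), np.float64(6.72), 91)
bin (array([542. , -12.2]), array([256.4, 204.1]), 84.31, 994)
matcoup (array([ 699. , -368.4]), np.float64(3.47), 222)
lane (array([571.2, 297.7]), array([ 80.5, 346.7]), 86.72, 4244)
side
round top (array([495. , -61.3]), array([31.1, 35. ]), 9.05, 101) 110.1
  stub r17 (array([494.3, -63.6]), np.float64(1.56), 144) free (array([494.2, -63.2,  16.7]), np.float64(1.56), 144)
square top (array([505.2,  53.5]), array([31.4, 34.9]), 11.39, 124) 110.0
  stub r17 (array([505.3,  52.9]), np.float64(1.46), 171) free (array([505.2,  53.6,
[... 428 characters left out ...]
61.3]), array([34.5, 26. ]), 44.04, 965) 110.8
  stub r17 (array([494.7, -64.2]), np.float64(0.37), 672) free (array([494.9, -63.8,  16.7]), np.float64(0.36), 672)
square top (array([506.4,  53.2]), array([33.2, 33.2]), 39.72, 1521) 111.0
  stub r17 (array([505.3,  53. ]), np.float64(0.25), 591) free (array([505.6,  53.1,  16.7]), np.float64(0.24), 591)
long (array([568.,  55.]), array([ 63.6, 120.3]), 0.37, 1083)
short (array([566.7, -75. ]), array([76.9, 50.2]), 84.67, 816)
bincoup (array([622. , -22.7]), np.float64(4.72), 631)
bin (array([541.9, -11.7]), array([255.5, 200.8]), 84.29, 5601)
matcoup 0
lane 0
mat (array([ 588. , -321.1]), array([136.3, 277.8]), 82.25, 5139) 6.106207756543816
```

```bash
python3 - <<'E'
import cv2
for n,(y0,y1,x0,x1) in dict(scene=(140,270,170,430),side=(160,345,90,310)).items():
    p=cv2.imread(f"pics/{n}0.png")[y0:y1,x0:x1]; cv2.imwrite(f"pics/{n}0c.png",cv2.resize(p,None,fx=3,fy=3,interpolation=cv2.INTER_CUBIC))
E
```

```text
(no output)
```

View pics/side0c.png

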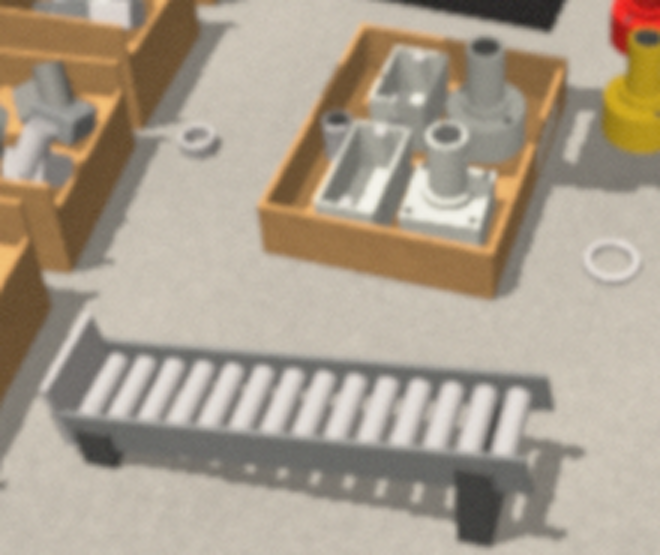

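Emit:
move_arm --rows '[{"tx": -3.26,"tz": -1.6,"grip": 100},{"tx": -3.26,"tz": -1.6,"grip": 100},{"tx": -3.26,"tz": -1.6,"grip": 100},{"tx": -3.26,"tz": -1.58,"grip": 100},{"grip": 100},{"ty": 3.0,"grip": 100},{"ty": 3.0,"grip": 100},{"grip": 100},{"grip": 100}]'

```text
validation failed for argument at $.ro...
```

```bash
python3 - <<'E'
from h import *
d=np.load('pics/scene_P.npy')
for u,v in [(166,120),(122,125),(165,147),(216,143),(60,175),(40,220)]: print(u,v,d[v,u].round())
P=d[(d[...,0]>380)&(d[...,0]<760)&(d[...,1]>200)&(d[...,1]<400)&(d[...,2]>30)&(d[...,2]<120)]
a=np.radians(-3.3); c=np.array([571,300]); q=P[:,:2]-c; lx=q[:,0]*np.cos(a)+q[:,1]*np.sin(a); ly=-q[:,0]*np.sin(a)+q[:,1]*np.cos(a)
for x in range(-170,180,20):
    m=(abs(lx-x)<10)&(abs(ly)<25); print(x,(P[m,2]).mean().round(1) if m.any() else None, np.percentile(P[m,2],90).round(1), round(62-.158*x,1), ly[abs(lx-x)<10].min().round(), ly[abs(lx-x)<10].max().round())
E
```

```text
166 120 [ 267. -240.  107.]
122 125 [ 282. -354.  107.]
165 147 [ 370. -236.  106.]
216 143 [ 365. -107.  109.]
60 175 [ 383. -516.   31.]
40 220 [ 518. -540.   16.]
-170 86.1 87.5 88.9 -38.0 37.0
-150 83.3 89.1 85.7 -43.0 38.0
-130 79.7 84.9 82.5 -42.0 38.0
-110 76.5 80.8 79.4 -38.0 37.0
-90 73.1 77.2 76.2 -38.0 38.0
-70 70.8 74.0 73.1 -38.0 37.0
-50 67.3 72.1 69.9 -38.0 37.0
-30 64.9 69.7 66.7 -38.0 38.0
-10 61.4 66.4 63.6 -39.0 38.0
10 57.4 62.2 60.4 -39.0 37.0
30 54.3 58.7 57.3 -38.0 37.0
50 52.7 55.4 54.1 -38.0 36.0
70 48.4 52.0 50.9 -39.0 37.0
90 46.5 50.5 47.8 -38.0 36.0
110 43.3 47.5 44.6 -38.0 38.0
130 39.6 43.4 41.5 -42.0 36.0Traceback (most recent call last):
  File "<stdin>", line 7, in <module>
    return _quantile_unchecked(
        a, q, axis, out, overwrite_input, method, keepdims, weights)
    return _ureduce(a,
                    func=_quantile_ureduce_func,
    ...<5 lines>...
                    overwrite_input=overwrite_input,
                    method=method)
    r = func(a, **kwargs)
    result = _quantile(arr,
                       quantiles=q,
    ...<2 lines>...
                       out=out,
                       weights=wgt)
    slices_having_nans = np.isnan(arr[-1, ...])
                                  ~~~^^^^^^^^^
IndexError: index -1 is out of bounds for axis 0 with size 0
```

Emit:
move_arm --rows '[{"tx": -3.26,"ty": 0,"tz": -1.6,"rx": 0,"ry": 0,"rz": 0,"grip": 100},{"tx": -3.26,"ty": 0,"tz": -1.6,"rx": 0,"ry": 0,"rz": 0,"grip": 100},{"tx": -3.26,"ty": 0,"tz": -1.6,"rx": 0,"ry": 0,"rz": 0,"grip": 100},{"tx": -3.26,"ty": 0,"tz": -1.58,"rx": 0,"ry": 0,"rz": 0,"grip": 100},{"tx": 0,"ty": 3.0,"tz": 0,"rx": 0,"ry": 0,"rz": 0,"grip": 100},{"tx": 0,"ty": 3.0,"tz": 0,"rx": 0,"ry": 0,"rz": 0,"grip": 100},{"tx": 0,"ty": 0,"tz": 0,"rx": 0,"ry": 0,"rz": 0,"grip": 100},{"tx": 0,"ty": 0,"tz": 0,"rx": 0,"ry": 0,"rz": 0,"grip": 100}]'

```text
t: 0.82
eef_pos: [494.3, -63.7, 173.3]
tcp_rot: [-1.57, 0.002, -0.0]
ft_force: [-0.1, 0.6, 0.6]
opening: 0.999
```

Emit:
move_arm --rows '[{"tx": 0,"ty": 3.0,"tz": 0,"rx": 0,"ry": 0,"rz": 0,"grip": 100},{"tx": 0,"ty": 3.0,"tz": 0,"rx": 0,"ry": 0,"rz": 0,"grip": 100},{"tx": 0,"ty": 2.5,"tz": 0,"rx": 0,"ry": 0,"rz": 0,"grip": 100},{"tx": 0,"ty": 0,"tz": 0,"rx": 0,"ry": 0,"rz": 0,"grip": 100},{"tx": 0,"ty": 0,"tz": 0,"rx": 0,"ry": 0,"rz": 0,"grip": 0},{"tx": 0,"ty": 0,"tz": 0,"rx": 0,"ry": 0,"rz": 0,"grip": 0},{"tx": 0,"ty": 0,"tz": 0,"rx": 0,"ry": 0,"rz": 0,"grip": 0},{"tx": 0,"ty": 0,"tz": 0,"rx": 0,"ry": 0,"rz": 0,"grip": 0},{"tx": 0,"ty": 0,"tz": 0,"rx": 0,"ry": 0,"rz": 0,"grip": 0},{"tx": 0,"ty": 0,"tz": 0,"rx": 0,"ry": 0,"rz": 0,"grip": 0}]'

```text
t: 1.65
eef_pos: [494.9, -63.8, 89.4]
tcp_rot: [-1.571, -0.001, 0.0]
ft_force: [0.7, -0.3, 0.3]
opening: 0.633
```

Emit:
move_arm --rows '[{"tx": 0,"ty": 0,"tz": 0,"rx": 0,"ry": 0,"rz": 0,"grip": 0},{"tx": 0,"ty": 0,"tz": 0,"rx": 0,"ry": 0,"rz": 0,"grip": 0},{"tx": 0,"ty": 0,"tz": 0,"rx": 0,"ry": 0,"rz": 0,"grip": 0},{"tx": 0,"ty": 0,"tz": 0,"rx": 0,"ry": 0,"rz": 0,"grip": 0}]'

```text
t: 1.98
eef_pos: [494.6, -63.8, 88.6]
tcp_rot: [-1.571, 0.0, -0.0]
ft_force: [-1.9, 0.0, 2.2]
opening: 0.356
```

Emit:
move_arm --rows '[{"tx": 0,"ty": 0,"tz": 0,"rx": 0,"ry": 0,"rz": 0,"grip": 0},{"tx": 0,"ty": 0,"tz": 0,"rx": 0,"ry": 0,"rz": 0,"grip": 0},{"tx": 0,"ty": -1.0,"tz": 0,"rx": 0,"ry": 0,"rz": 0,"grip": 0},{"tx": 0,"ty": -2.0,"tz": 0,"rx": 0,"ry": 0,"rz": 0,"grip": 0},{"tx": 0,"ty": -3.0,"tz": 0,"rx": 0,"ry": 0,"rz": 0,"grip": 0},{"tx": 0,"ty": -3.0,"tz": 0,"rx": 0,"ry": 0,"rz": 0,"grip": 0},{"tx": 0,"ty": -2.5,"tz": 0,"rx": 0,"ry": 0,"rz": 0,"grip": 0},{"tx": 0,"ty": 0,"tz": 0,"rx": 0,"ry": 0,"rz": 0,"grip": 0}]'

```text
t: 2.65
eef_pos: [496.0, -64.1, 208.4]
tcp_rot: [-1.573, -0.007, 0.0]
ft_force: [-0.6, 0.1, -2.5]
opening: 0.35
```

Emit:
move_arm --rows '[{"tx": 0.1,"ty": 0,"tz": -1.5,"rx": 0,"ry": 0,"rz": 0,"grip": 0},{"tx": 0.2,"ty": 0,"tz": -3.0,"rx": 0,"ry": 0,"rz": 0,"grip": 0},{"tx": 0.2,"ty": 0,"tz": -3.5,"rx": 0,"ry": 0,"rz": 0,"grip": 0},{"tx": 0.2,"ty": 0,"tz": -3.5,"rx": 0,"ry": 0,"rz": 0,"grip": 0},{"tx": 0.2,"ty": 0,"tz": -3.5,"rx": 0,"ry": 0,"rz": 0,"grip": 0},{"tx": 0.2,"ty": 0,"tz": -3.5,"rx": 0,"ry": 0,"rz": 0,"grip": 0},{"tx": 0.2,"ty": 0,"tz": -3.0,"rx": 0,"ry": 0,"rz": 0,"grip": 0},{"tx": 0.1,"ty": 0,"tz": -3.0,"rx": 0,"ry": 0,"rz": 0,"grip": 0},{"tx": 0,"ty": 0,"tz": 0,"rx": 0,"ry": 0,"rz": 0,"grip": 0},{"tx": 0,"ty": 0,"tz": 0,"rx": 0,"ry": 0,"rz": 0,"grip": 0}]'

```text
t: 3.48
eef_pos: [507.9, -309.7, 202.4]
tcp_rot: [-1.57, 0.001, -0.002]
ft_force: [-0.7, 0.1, -2.6]
opening: 0.354
```

Emit:
move_arm --rows '[{"tx": 0,"ty": 2.0,"tz": 0,"rx": 0,"ry": 0,"rz": 0,"grip": 0},{"tx": 0,"ty": 3.0,"tz": 0,"rx": 0,"ry": 0,"rz": 0,"grip": 0},{"tx": 0,"ty": 3.0,"tz": 0,"rx": 0,"ry": 0,"rz": 0,"grip": 0},{"tx": 0,"ty": 2.0,"tz": 0,"rx": 0,"ry": 0,"rz": 0,"grip": 0},{"tx": 0,"ty": 1.0,"tz": 0,"rx": 0,"ry": 0,"rz": 0,"grip": 0},{"tx": 0,"ty": 0,"tz": 0,"rx": 0,"ry": 0,"rz": 0,"grip": 0},{"tx": 0,"ty": 0,"tz": 0,"rx": 0,"ry": 0,"rz": 0,"grip": 0},{"tx": 0,"ty": 0,"tz": 0,"rx": 0,"ry": 0,"rz": 0,"grip": 0}]'

```text
t: 4.15
eef_pos: [509.2, -308.8, 95.0]
tcp_rot: [-1.572, -0.002, 0.0]
ft_force: [0.4, -0.5, -2.6]
opening: 0.35
```

Emit:
move_arm --rows '[{"tx": 0,"ty": 0.4,"tz": 0,"rx": 0,"ry": 0,"rz": 0,"grip": 0},{"tx": 0,"ty": 0.2,"tz": 0,"rx": 0,"ry": 0,"rz": 0,"grip": 0},{"tx": 0,"ty": 0,"tz": 0,"rx": 0,"ry": 0,"rz": 0,"grip": 0},{"tx": 0,"ty": 0,"tz": 0,"rx": 0,"ry": 0,"rz": 0,"grip": 0}]'

```text
t: 4.48
eef_pos: [508.6, -308.8, 87.9]
tcp_rot: [-1.571, -0.0, -0.0]
ft_force: [0.9, -0.2, -4.2]
opening: 0.353
```

Emit:
move_arm --rows '[{"tx": 0,"ty": 0.1,"tz": 0,"rx": 0,"ry": 0,"rz": 0,"grip": 0},{"tx": 0,"ty": 0,"tz": 0,"rx": 0,"ry": 0,"rz": 0,"grip": 0},{"tx": 0,"ty": 0,"tz": 0,"rx": 0,"ry": 0,"rz": 0,"grip": 0}]'

```text
t: 4.73
eef_pos: [508.7, -309.1, 87.6]
tcp_rot: [-1.572, -0.001, -0.0]
ft_force: [-2.0, 0.7, 5.9]
opening: 0.355
```

Contact (force +6 N). Release and rise.

Emit:
move_arm --rows '[{"tx": 0,"ty": 0,"tz": 0,"rx": 0,"ry": 0,"rz": 0,"grip": 100},{"tx": 0,"ty": 0,"tz": 0,"rx": 0,"ry": 0,"rz": 0,"grip": 100},{"tx": 0,"ty": 0,"tz": 0,"rx": 0,"ry": 0,"rz": 0,"grip": 100},{"tx": 0,"ty": 0,"tz": 0,"rx": 0,"ry": 0,"rz": 0,"grip": 100},{"tx": 0,"ty": 0,"tz": 0,"rx": 0,"ry": 0,"rz": 0,"grip": 100},{"tx": 0,"ty": 0,"tz": 0,"rx": 0,"ry": 0,"rz": 0,"grip": 100},{"tx": 0,"ty": -3.0,"tz": 0,"rx": 0,"ry": 0,"rz": 0,"grip": 100},{"tx": 0,"ty": -3.0,"tz": 0,"rx": 0,"ry": 0,"rz": 0,"grip": 100},{"tx": 0,"ty": -3.0,"tz": 0,"rx": 0,"ry": 0,"rz": 0,"grip": 100},{"tx": 0,"ty": 0,"tz": 0,"rx": 0,"ry": 0,"rz": 0,"grip": 100}]'

```text
t: 5.57
eef_pos: [510.2, -309.9, 182.0]
tcp_rot: [-1.576, -0.006, 0.0]
ft_force: [1.2, -0.7, 0.7]
opening: 0.976
```

Emit:
move_arm --rows '[{"tx": 0,"ty": 0,"tz": 3.6,"rx": 0,"ry": 0,"rz": 0,"grip": 100},{"tx": 0,"ty": 0,"tz": 3.6,"rx": 0,"ry": 0,"rz": 0,"grip": 100},{"tx": 0,"ty": 0,"tz": 3.6,"rx": 0,"ry": 0,"rz": 0,"grip": 100},{"tx": -0.3,"ty": 0,"tz": 3.6,"rx": 0,"ry": 0,"rz": 0,"grip": 100},{"tx": 0,"ty": 0,"tz": 3.6,"rx": 0,"ry": 0,"rz": 0,"grip": 100},{"tx": 0,"ty": 0,"tz": 3.6,"rx": 0,"ry": 0,"rz": 0,"grip": 100},{"tx": 0,"ty": 0,"tz": 3.6,"rx": 0,"ry": 0,"rz": 0,"grip": 100},{"tx": 0,"ty": 0,"tz": 3.6,"rx": 0,"ry": 0,"rz": 0,"grip": 100},{"tx": 0,"ty": 0,"tz": 3.6,"rx": 0,"ry": 0,"rz": 0,"grip": 100},{"tx": 0,"ty": 0,"tz": 3.8,"rx": 0,"ry": 0,"rz": 0,"grip": 100}]'

```text
t: 6.4
eef_pos: [505.3, 54.8, 176.5]
tcp_rot: [-1.571, -0.0, -0.0]
ft_force: [1.0, -0.2, 1.1]
opening: 0.997
```

Emit:
move_arm --rows '[{"tx": 0,"ty": 0,"tz": 0,"rx": 0,"ry": 0,"rz": 0,"grip": 100},{"tx": 0,"ty": 0,"tz": 0,"rx": 0,"ry": 0,"rz": 0,"grip": 100},{"tx": 0,"ty": 0,"tz": 0,"rx": 0,"ry": 0,"rz": 0,"grip": 100}]'

```text
t: 6.65
eef_pos: [505.6, 53.1, 176.5]
tcp_rot: [-1.571, -0.0, 0.001]
ft_force: [0.4, -1.1, -0.3]
opening: 1.0
```

```bash
python3 - <<'E'
from cell import env
from meas import *
s=env.state();print(s['eef_pos'],s['t'])
n="scene"; p,d=env.read_camera(n); cv2.imwrite("pics/scene1.png",p); P=cloud(cal(env,n),d)
print('round on mat',circ(sel(P,(470,-350,60),(550,-270,100)),17), sel(P,(470,-350,60),(550,-270,120))[:,2].max())
print('matcoup',circ(sel(P,(660,-410,12),(750,-320,52)),14))
E
```

```text
[505.59653141  53.1484802  176.47629172] 6.65
round on mat (array([ 508.2, -309.4]), np.float64(1.22), 165) 116.83930202605075
matcoup (array([ 698.6, -368. ]), np.float64(3.51), 220)
```

Round fitting stands at (508,-309) on the mat. Now the square one: descend 88 mm to 88.5.

Emit:
move_arm --rows '[{"tx": 0,"ty": 3.0,"tz": 0,"rx": 0,"ry": 0,"rz": 0,"grip": 100},{"tx": 0,"ty": 3.0,"tz": 0,"rx": 0,"ry": 0,"rz": 0,"grip": 100},{"tx": 0,"ty": 2.8,"tz": 0,"rx": 0,"ry": 0,"rz": 0,"grip": 100},{"tx": 0,"ty": 0,"tz": 0,"rx": 0,"ry": 0,"rz": 0,"grip": 100},{"tx": 0,"ty": 0,"tz": 0,"rx": 0,"ry": 0,"rz": 0,"grip": 100},{"tx": 0,"ty": 0,"tz": 0,"rx": 0,"ry": 0,"rz": 0,"grip": 0},{"tx": 0,"ty": 0,"tz": 0,"rx": 0,"ry": 0,"rz": 0,"grip": 0},{"tx": 0,"ty": 0,"tz": 0,"rx": 0,"ry": 0,"rz": 0,"grip": 0},{"tx": 0,"ty": 0,"tz": 0,"rx": 0,"ry": 0,"rz": 0,"grip": 0},{"tx": 0,"ty": 0,"tz": 0,"rx": 0,"ry": 0,"rz": 0,"grip": 0}]'

```text
t: 7.53
eef_pos: [505.9, 53.2, 89.4]
tcp_rot: [-1.571, -0.001, 0.0]
ft_force: [-0.1, -1.1, -0.2]
opening: 0.706
```

Emit:
move_arm --rows '[{"tx": 0,"ty": 0,"tz": 0,"rx": 0,"ry": 0,"rz": 0,"grip": 0},{"tx": 0,"ty": 0,"tz": 0,"rx": 0,"ry": 0,"rz": 0,"grip": 0},{"tx": 0,"ty": 0,"tz": 0,"rx": 0,"ry": 0,"rz": 0,"grip": 0},{"tx": 0,"ty": 0,"tz": 0,"rx": 0,"ry": 0,"rz": 0,"grip": 0},{"tx": 0,"ty": 0,"tz": 0,"rx": 0,"ry": 0,"rz": 0,"grip": 0},{"tx": 0,"ty": 0,"tz": 0,"rx": 0,"ry": 0,"rz": 0,"grip": 0}]'

```text
t: 8.03
eef_pos: [505.6, 53.2, 88.6]
tcp_rot: [-1.571, 0.0, 0.0]
ft_force: [-1.3, -0.2, -0.1]
opening: 0.352
```

Emit:
move_arm --rows '[{"tx": 0,"ty": -1.0,"tz": 0,"rx": 0,"ry": 0,"rz": 0,"grip": 0},{"tx": 0,"ty": -2.0,"tz": 0,"rx": 0,"ry": 0,"rz": 0,"grip": 0},{"tx": 0,"ty": -3.0,"tz": 0,"rx": 0,"ry": 0,"rz": 0,"grip": 0},{"tx": 0,"ty": -3.0,"tz": 0,"rx": 0,"ry": 0,"rz": 0,"grip": 0},{"tx": 0,"ty": -2.0,"tz": 0,"rx": 0,"ry": 0,"rz": 0,"grip": 0},{"tx": 0,"ty": -0.5,"tz": 0,"rx": 0,"ry": 0,"rz": 0,"grip": 0},{"tx": 0.2,"ty": 0,"tz": -1.0,"rx": 0,"ry": 0,"rz": 0,"grip": 0},{"tx": 0.6,"ty": 0,"tz": -2.0,"rx": 0,"ry": 0,"rz": 0,"grip": 0},{"tx": 0.8,"ty": 0,"tz": -3.0,"rx": 0,"ry": 0,"rz": 0,"grip": 0},{"tx": 0.8,"ty": 0,"tz": -3.5,"rx": 0,"ry": 0,"rz": 0,"grip": 0}]'

```text
t: 8.87
eef_pos: [529.1, -42.5, 202.1]
tcp_rot: [-1.57, 0.002, 0.002]
ft_force: [1.1, -0.2, -3.2]
opening: 0.356
```

Emit:
move_arm --rows '[{"tx": 0.9,"ty": 0,"tz": -3.5,"rx": 0,"ry": 0,"rz": 0,"grip": 0},{"tx": 0.9,"ty": 0,"tz": -3.5,"rx": 0,"ry": 0,"rz": 0,"grip": 0},{"tx": 0.9,"ty": 0,"tz": -3.5,"rx": 0,"ry": 0,"rz": 0,"grip": 0},{"tx": 0.9,"ty": 0,"tz": -3.5,"rx": 0,"ry": 0,"rz": 0,"grip": 0},{"tx": 0.9,"ty": 0,"tz": -3.5,"rx": 0,"ry": 0,"rz": 0,"grip": 0},{"tx": 0.9,"ty": 0,"tz": -3.5,"rx": 0,"ry": 0,"rz": 0,"grip": 0},{"tx": 0.9,"ty": 0,"tz": -3.1,"rx": 0,"ry": 0,"rz": 0,"grip": 0},{"tx": 0.6,"ty": 0,"tz": -2.5,"rx": 0,"ry": 0,"rz": 0,"grip": 0},{"tx": 0.5,"ty": 0,"tz": -1.5,"rx": 0,"ry": 0,"rz": 0,"grip": 0},{"tx": 0,"ty": 0,"tz": 0,"rx": 0,"ry": 0,"rz": 0,"grip": 0}]'

```text
t: 9.7
eef_pos: [603.0, -326.5, 200.5]
tcp_rot: [-1.57, 0.002, -0.003]
ft_force: [-0.3, 0.1, -3.2]
opening: 0.357
```

Emit:
move_arm --rows '[{"tx": 0,"ty": 2.0,"tz": 0,"rx": 0,"ry": 0,"rz": 0,"grip": 0},{"tx": 0,"ty": 3.0,"tz": 0,"rx": 0,"ry": 0,"rz": 0,"grip": 0},{"tx": 0,"ty": 3.0,"tz": 0,"rx": 0,"ry": 0,"rz": 0,"grip": 0},{"tx": 0,"ty": 2.0,"tz": 0,"rx": 0,"ry": 0,"rz": 0,"grip": 0},{"tx": 0,"ty": 1.0,"tz": 0,"rx": 0,"ry": 0,"rz": 0,"grip": 0},{"tx": 0,"ty": 0.3,"tz": 0,"rx": 0,"ry": 0,"rz": 0,"grip": 0},{"tx": 0,"ty": 0,"tz": 0,"rx": 0,"ry": 0,"rz": 0,"grip": 0},{"tx": 0,"ty": 0,"tz": 0,"rx": 0,"ry": 0,"rz": 0,"grip": 0},{"tx": 0,"ty": 0,"tz": 0,"rx": 0,"ry": 0,"rz": 0,"grip": 0}]'

```text
t: 10.45
eef_pos: [604.1, -323.1, 91.9]
tcp_rot: [-1.572, -0.002, 0.0]
ft_force: [0.1, 0.1, -2.6]
opening: 0.354
```

Emit:
move_arm --rows '[{"tx": 0,"ty": 0.3,"tz": 0,"rx": 0,"ry": 0,"rz": 0,"grip": 0},{"tx": 0,"ty": 0,"tz": 0,"rx": 0,"ry": 0,"rz": 0,"grip": 0},{"tx": 0,"ty": 0,"tz": 0,"rx": 0,"ry": 0,"rz": 0,"grip": 0},{"tx": 0,"ty": 0,"tz": 0,"rx": 0,"ry": 0,"rz": 0,"grip": 0}]'

```text
t: 10.78
eef_pos: [603.7, -322.8, 87.9]
tcp_rot: [-1.571, -0.0, 0.0]
ft_force: [-0.1, 0.1, -2.7]
opening: 0.355
```

Emit:
move_arm --rows '[{"tx": 0,"ty": 0.1,"tz": 0,"rx": 0,"ry": 0,"rz": 0,"grip": 0},{"tx": 0,"ty": 0,"tz": 0,"rx": 0,"ry": 0,"rz": 0,"grip": 0},{"tx": 0,"ty": 0,"tz": 0,"rx": 0,"ry": 0,"rz": 0,"grip": 100},{"tx": 0,"ty": 0,"tz": 0,"rx": 0,"ry": 0,"rz": 0,"grip": 100},{"tx": 0,"ty": 0,"tz": 0,"rx": 0,"ry": 0,"rz": 0,"grip": 100},{"tx": 0,"ty": 0,"tz": 0,"rx": 0,"ry": 0,"rz": 0,"grip": 100},{"tx": 0,"ty": 0,"tz": 0,"rx": 0,"ry": 0,"rz": 0,"grip": 100},{"tx": 0,"ty": 0,"tz": 0,"rx": 0,"ry": 0,"rz": 0,"grip": 100},{"tx": 0,"ty": 0,"tz": 0,"rx": 0,"ry": 0,"rz": 0,"grip": 100}]'

```text
t: 11.53
eef_pos: [603.6, -322.8, 86.6]
tcp_rot: [-1.571, -0.0, -0.0]
ft_force: [-0.1, 0.6, -0.3]
opening: 0.792
```

Emit:
move_arm --rows '[{"tx": 0,"ty": -3.0,"tz": 0,"rx": 0,"ry": 0,"rz": 0,"grip": 100},{"tx": 0,"ty": -3.0,"tz": 0,"rx": 0,"ry": 0,"rz": 0,"grip": 100},{"tx": 0,"ty": -3.0,"tz": 0,"rx": 0,"ry": 0,"rz": 0,"grip": 100},{"tx": 0,"ty": -3.0,"tz": 0,"rx": 0,"ry": 0,"rz": 0,"grip": 100},{"tx": 0,"ty": -2.5,"tz": 0,"rx": 0,"ry": 0,"rz": 0,"grip": 100},{"tx": 0,"ty": 0,"tz": 3.5,"rx": 0,"ry": 0,"rz": 0,"grip": 100},{"tx": 0,"ty": 0,"tz": 3.5,"rx": 0,"ry": 0,"rz": 0,"grip": 100},{"tx": 0,"ty": 0,"tz": 3.5,"rx": 0,"ry": 0,"rz": 0,"grip": 100},{"tx": 0,"ty": 0,"tz": 3.5,"rx": 0,"ry": 0,"rz": 0,"grip": 100},{"tx": 0,"ty": 0,"tz": 3.5,"rx": 0,"ry": 0,"rz": 0,"grip": 100}]'

```text
t: 12.37
eef_pos: [603.3, -146.3, 231.8]
tcp_rot: [-1.571, -0.0, -0.0]
ft_force: [0.2, -0.4, 0.1]
opening: 1.0
```

Emit:
move_arm --rows '[{"tx": 0,"ty": 0,"tz": 3.5,"rx": 0,"ry": 0,"rz": 0,"grip": 100},{"tx": 0,"ty": 0,"tz": 0,"rx": 0,"ry": 0,"rz": 0,"grip": 100},{"tx": 0,"ty": 0,"tz": 0,"rx": 0,"ry": 0,"rz": 0,"grip": 100},{"tx": 0,"ty": 0,"tz": 0,"rx": 0,"ry": 0,"rz": 0,"grip": 100}]'

```text
t: 12.7
eef_pos: [603.8, -113.0, 231.8]
tcp_rot: [-1.571, -0.0, 0.001]
ft_force: [-0.1, -0.6, 0.1]
opening: 0.999
```

```bash
cat > look.py <<'E'
import sys
from cell import env
from meas import *
tag=sys.argv[1]; s=env.state();print(s['eef_pos'].round(1),s['tcp_rot'].round(3),s['t'])
for n in sys.argv[2:]:
    c=cal(env,n); p,d=env.read_camera(n); cv2.imwrite(f"pics/{n}{tag}.png",p); np.save(f"pics/{n}{tag}_P.npy",cloud(c,d))
E
python3 look.py 2 scene side wrist; python3 - <<'E'
from meas import *
for n in ["scene","side","wrist"]:
    P=np.load(f"pics/{n}2_P.npy"); print(n)
    for k,lo,hi,f in [('rnd',(470,-350,60),(550,-270,100),lambda p:circ(p,17)),('sq',(565,-365,60),(645,-285,100),lambda p:circ(p,17)),
      ('long',(525,-5,57),(610,115,64),rect),('short',(525,-120,57),(610,-25,64),rect),('bincoup',(600,-32,25),(640,5,52),lambda p:circ(p,14)),('bin',(430,-170,52),(690,150,58),rect)]:
        b=sel(P,lo,hi); print(k,f(b) if len(b)>8 else 0)
E
```

```text
[ 603.8 -113.   231.8] [-1.571e+00 -0.000e+00  1.000e-03] 12.7
scene
rnd (array([ 508.1, -309.4]), np.float64(1.26), 165)
sq (array([ 603.3, -323. ]), np.float64(1.1), 174)
long (array([567.8,  54.3]), array([118. ,  80.8]), 89.08, 251)
short (array([567.3, -75.4]), array([76.3, 53.3]), 84.38, 199)
bincoup (array([626.3, -22.5]), np.float64(6.26), 105)
bin (array([542.1, -12.1]), array([256.3, 205.8]), 84.13, 928)
side
rnd (array([ 508.6, -308.8]), np.float64(2.4), 118)
sq (array([ 603.9, -322.4]), np.float64(2.07), 102)
long (array([578.6,  55.1]), array([ 58.7, 119.9]), 0.19, 153)
short (array([566.1, -72.7]), array([80.6, 50.9]), 84.41, 107)
bincoup (array([623.3, -19.9]), np.float64(4.93), 138)
bin (array([541.7, -10.8]), array([264.4, 201.7]), 83.89, 847)
wrist
rnd (array([ 509.4, -309.6]), np.float64(0.48), 816)
sq (array([ 604.7, -323.2]), np.float64(0.48), 354)
long (array([575.9,  17.9]), array([45.7, 53.8]), 89.98, 683)
short (array([566.4, -75. ]), array([76.2, 50.2]), 84.57, 1136)
bincoup (array([624.7, -14.6]), np.float64(5.24), 815)
bin (array([538.3, -44.1]), array([192.4, 201.1]), 84.31, 4090)
```

View pics/wrist2.png

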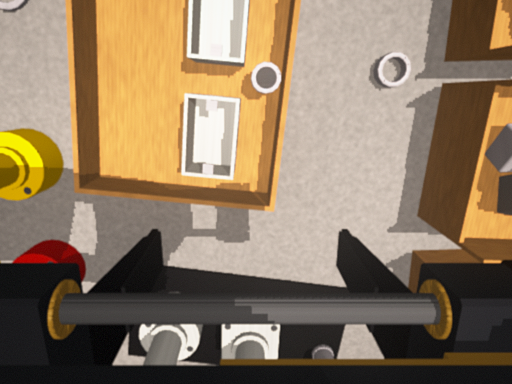

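View pics/scene2.png

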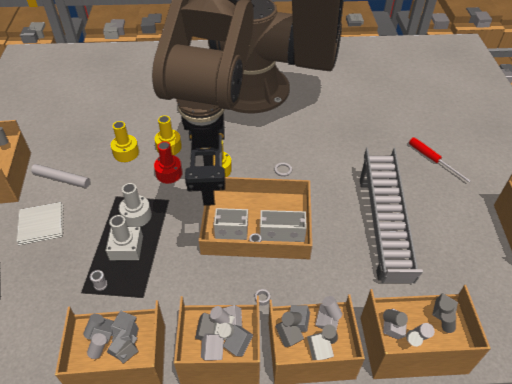

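```bash
python3 - <<'E'
from meas import *
a=np.radians(-5.7); c=np.array([542,-11.7]); ex=np.array([np.cos(a),np.sin(a)]); ey=np.array([-ex[1],ex[0]])
for t in ["wrist_P","scene2_P","side2_P","wrist2_P"]:
    P=np.load(f"pics/{t}.npy"); b=sel(P,(480,-200,54),(680,200,64)); q=(b[:,:2]-c); b=np.c_[q@ex,q@ey,b[:,2]]
    for k,lo,hi in [('long',-10,122),('short',-122,-20)]:
        m=(b[:,0]>-8)&(b[:,0]<62)&(b[:,1]>lo)&(b[:,1]<hi); r=b[m]
        if len(r)>20: print(t,k,np.percentile(r,[1,99],axis=0).round(1).tolist(), rect(r))
E
```

```text
wrist_P long [[5.7, 8.7, 54.4], [56.0, 114.2, 61.7]] (array([30.7, 61.2]), array([ 50.3, 106.5]), 0.63, 1537)
wrist_P short [[6.0, -98.4, 54.3], [55.9, -22.2, 61.5]] (array([ 30.9, -60.5]), array([50.2, 76.9]), 0.23, 1075)
scene2_P long [[4.7, 9.1, 54.1], [57.5, 113.2, 63.7]] (array([31. , 61.3]), array([ 54.2, 105.9]), 0.82, 315)
scene2_P short [[5.0, -98.0, 54.1], [57.5, -23.0, 63.6]] (array([ 31.5, -60.8]), array([53.3, 76.3]), 0.08, 247)
side2_P long [[4.3, 9.3, 54.3], [55.5, 118.1, 62.2]] (array([30. , 63.7]), array([ 51.9, 111.7]), 0.64, 213)
side2_P short [[4.6, -121.6, 54.1], [55.4, -20.8, 62.7]] (array([ 26.4, -71.3]), array([ 58.3, 101.1]), 0.26, 163)
wrist2_P long [[5.9, 8.3, 54.6], [55.8, 56.5, 61.8]] (array([30.8, 32.9]), array([50.3, 49.3]), 1.1, 846)
wrist2_P short [[5.8, -98.3, 54.7], [55.6, -22.6, 61.6]] (array([ 30.6, -60.6]), array([50.2, 76.2]), 0.27, 1214)
```

Emit:
move_arm --rows '[{"tx": -0.5,"ty": 0,"tz": 3.18,"rx": 0,"ry": 0,"rz": 0,"grip": 79},{"tx": -0.5,"ty": 0,"tz": 3.18,"rx": 0,"ry": 0,"rz": 0,"grip": 79},{"tx": -0.5,"ty": 0,"tz": 3.18,"rx": 0,"ry": 0,"rz": 0,"grip": 79},{"tx": -0.5,"ty": 0,"tz": 3.18,"rx": 0,"ry": 0,"rz": 0,"grip": 79},{"tx": -0.5,"ty": 0,"tz": 3.18,"rx": 0,"ry": 0,"rz": 0,"grip": 79},{"tx": 0,"ty": 0,"tz": 0,"rx": 0,"ry": 0.089,"rz": 0,"grip": 79},{"tx": 0,"ty": 3.0,"tz": 0,"rx": 0,"ry": 0,"rz": 0,"grip": 79},{"tx": 0,"ty": 3.0,"tz": 0,"rx": 0,"ry": 0,"rz": 0,"grip": 79},{"tx": 0,"ty": 3.0,"tz": 0,"rx": 0,"ry": 0,"rz": 0,"grip": 79},{"tx": 0,"ty": 0,"tz": 0,"rx": 0,"ry": 0,"rz": 0,"grip": 79}]'

```text
t: 13.68
eef_pos: [576.6, 45.4, 136.9]
tcp_rot: [-1.571, 0.008, -0.09]
ft_force: [0.2, -0.0, -0.4]
opening: 0.79
```

Emit:
move_arm --rows '[{"tx": 0,"ty": 0,"tz": 0,"rx": 0,"ry": 0,"rz": 0,"grip": 79},{"tx": 0,"ty": 0,"tz": 0,"rx": 0,"ry": 0,"rz": 0,"grip": 79}]'

```text
t: 13.85
eef_pos: [579.4, 45.6, 143.0]
tcp_rot: [-1.571, -0.001, -0.09]
ft_force: [-0.1, 0.1, -0.7]
opening: 0.786
```

```bash
python3 look.py 3 wrist side
```

```text
[579.4  45.6 143. ] [-1.571e+00 -1.000e-03 -9.000e-02] 13.85
```

View pics/wrist3.png

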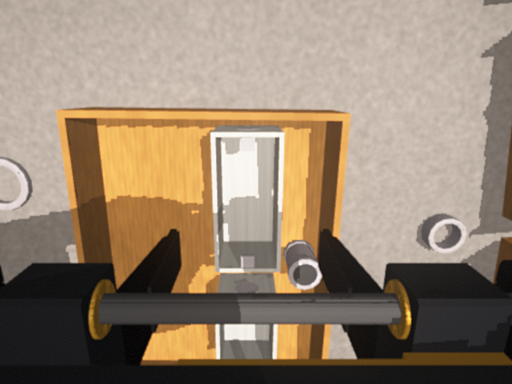

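Emit:
move_arm --rows '[{"tx": 0,"ty": 3.0,"tz": 0,"rx": 0,"ry": 0,"rz": 0,"grip": 79},{"tx": 0,"ty": 3.0,"tz": 0,"rx": 0,"ry": 0,"rz": 0,"grip": 79},{"tx": 0,"ty": 2.0,"tz": 0,"rx": 0,"ry": 0,"rz": 0,"grip": 79},{"tx": 0,"ty": 1.0,"tz": 0,"rx": 0,"ry": 0,"rz": 0,"grip": 79},{"tx": 0,"ty": 0.6,"tz": 0,"rx": 0,"ry": 0,"rz": 0,"grip": 79},{"tx": 0,"ty": 0,"tz": 0,"rx": 0,"ry": 0,"rz": 0,"grip": 79},{"tx": 0,"ty": 0,"tz": 0,"rx": 0,"ry": 0,"rz": 0,"grip": 0},{"tx": 0,"ty": 0,"tz": 0,"rx": 0,"ry": 0,"rz": 0,"grip": 0},{"tx": 0,"ty": 0,"tz": 0,"rx": 0,"ry": 0,"rz": 0,"grip": 0},{"tx": 0,"ty": 0,"tz": 0,"rx": 0,"ry": 0,"rz": 0,"grip": 0}]'

```text
t: 14.78
eef_pos: [579.0, 46.2, 46.5]
tcp_rot: [-1.571, -0.001, -0.089]
ft_force: [-0.3, 0.0, 0.9]
opening: 0.561
```

Emit:
move_arm --rows '[{"tx": 0,"ty": 0,"tz": 0,"rx": 0,"ry": 0,"rz": 0,"grip": 0},{"tx": 0,"ty": 0,"tz": 0,"rx": 0,"ry": 0,"rz": 0,"grip": 0},{"tx": 0,"ty": 0,"tz": 0,"rx": 0,"ry": 0,"rz": 0,"grip": 0}]'

```text
t: 15.03
eef_pos: [578.8, 46.2, 46.3]
tcp_rot: [-1.571, -0.001, -0.089]
ft_force: [-1.3, -0.2, 6.8]
opening: 0.521
```

Emit:
move_arm --rows '[{"tx": 0,"ty": -1.0,"tz": 0,"rx": 0,"ry": 0,"rz": 0,"grip": 0},{"tx": 0,"ty": -2.0,"tz": 0,"rx": 0,"ry": 0,"rz": 0,"grip": 0},{"tx": 0,"ty": -3.0,"tz": 0,"rx": 0,"ry": 0,"rz": 0,"grip": 0},{"tx": 0,"ty": -3.0,"tz": 0,"rx": 0,"ry": 0,"rz": 0,"grip": 0},{"tx": 0,"ty": -3.0,"tz": 0,"rx": 0,"ry": 0,"rz": 0,"grip": 0},{"tx": 0,"ty": -3.0,"tz": 0,"rx": 0,"ry": 0,"rz": 0,"grip": 0},{"tx": 0,"ty": -1.0,"tz": 0,"rx": 0,"ry": 0,"rz": 0,"grip": 0},{"tx": -0.8,"ty": 0,"tz": 1.5,"rx": 0,"ry": 0,"rz": 0,"grip": 0},{"tx": -1.6,"ty": 0,"tz": 3.1,"rx": 0,"ry": 0,"rz": 0,"grip": 0},{"tx": -1.6,"ty": 0,"tz": 3.1,"rx": 0,"ry": 0,"rz": 0,"grip": 0}]'

```text
t: 15.87
eef_pos: [545.0, 126.6, 205.3]
tcp_rot: [-1.571, 0.0, -0.091]
ft_force: [0.8, -0.2, -1.9]
opening: 0.521
```

Emit:
move_arm --rows '[{"tx": -1.6,"ty": 0,"tz": 3.1,"rx": 0,"ry": 0,"rz": 0,"grip": 0},{"tx": -1.6,"ty": 0,"tz": 3.1,"rx": 0,"ry": 0,"rz": 0,"grip": 0},{"tx": -1.6,"ty": 0,"tz": 3.1,"rx": 0,"ry": 0,"rz": 0,"grip": 0},{"tx": -1.6,"ty": 0,"tz": 3.1,"rx": 0,"ry": 0,"rz": 0,"grip": 0},{"tx": -1.6,"ty": 0,"tz": 3.1,"rx": 0,"ry": 0,"rz": 0,"grip": 0},{"tx": -0.8,"ty": 0,"tz": 1.7,"rx": 0,"ry": 0,"rz": 0,"grip": 0},{"tx": 0,"ty": 0,"tz": 0,"rx": 0,"ry": 0.12,"rz": 0,"grip": 0},{"tx": 0,"ty": 0,"tz": 0,"rx": 0,"ry": 0.12,"rz": 0,"grip": 0},{"tx": 0,"ty": 0,"tz": 0,"rx": 0,"ry": 0.12,"rz": 0,"grip": 0},{"tx": 0,"ty": 0,"tz": 0,"rx": 0,"ry": 0.12,"rz": 0,"grip": 0}]'

```text
t: 16.7
eef_pos: [472.8, 305.7, 204.9]
tcp_rot: [-1.572, 0.001, -0.574]
ft_force: [0.1, 0.4, -2.6]
opening: 0.525
```

Emit:
move_arm --rows '[{"tx": 0,"ty": 0,"tz": 0,"rx": 0,"ry": 0.12,"rz": 0,"grip": 0},{"tx": 0,"ty": 0,"tz": 0,"rx": 0,"ry": 0.12,"rz": 0,"grip": 0},{"tx": 0,"ty": 0,"tz": 0,"rx": 0,"ry": 0.12,"rz": 0,"grip": 0},{"tx": 0,"ty": 0,"tz": 0,"rx": 0,"ry": 0.12,"rz": 0,"grip": 0},{"tx": 0,"ty": 0,"tz": 0,"rx": 0,"ry": 0.12,"rz": 0,"grip": 0},{"tx": 0,"ty": 0,"tz": 0,"rx": 0,"ry": 0.12,"rz": 0,"grip": 0},{"tx": 0,"ty": 0,"tz": 0,"rx": 0,"ry": 0.12,"rz": 0,"grip": 0},{"tx": 0,"ty": 0,"tz": 0,"rx": 0,"ry": 0.12,"rz": 0,"grip": 0},{"tx": 0,"ty": 0,"tz": 0,"rx": 0,"ry": 0.1,"rz": 0,"grip": 0},{"tx": 0,"ty": 0,"tz": 0,"rx": 0,"ry": 0,"rz": 0,"grip": 0}]'

```text
t: 17.53
eef_pos: [472.9, 305.4, 205.0]
tcp_rot: [-1.572, -0.001, -1.634]
ft_force: [0.0, -0.3, -1.8]
opening: 0.525
```

Emit:
move_arm --rows '[{"tx": 0,"ty": 0,"tz": 0,"rx": -0.08,"ry": 0,"rz": 0,"grip": 0},{"tx": 0,"ty": 0,"tz": 0,"rx": -0.077,"ry": 0,"rz": 0,"grip": 0},{"tx": 0,"ty": 0,"tz": 0,"rx": 0,"ry": 0,"rz": 0,"grip": 0},{"tx": 0,"ty": 0,"tz": 0,"rx": 0,"ry": 0,"rz": 0,"grip": 0},{"tx": 0,"ty": 0,"tz": 0,"rx": 0,"ry": 0,"rz": 0,"grip": 0}]'

```text
t: 17.95
eef_pos: [473.0, 305.4, 205.2]
tcp_rot: [-1.726, -0.0, -1.628]
ft_force: [-0.6, -0.5, -1.4]
opening: 0.523
```

```bash
python3 look.py 4 wrist side scene; python3 - <<'E'
from meas import *
from cell import env
s=env.state(); print(R.from_euler('xyz',s['tcp_rot']).as_matrix().round(3))
E
```

```text
[473.  305.4 205.2] [-1.726 -0.    -1.628] 17.95
[[-0.057 -0.155  0.986]
 [-0.998  0.009 -0.056]
 [-0.    -0.988 -0.155]]
```

View pics/wrist4.png

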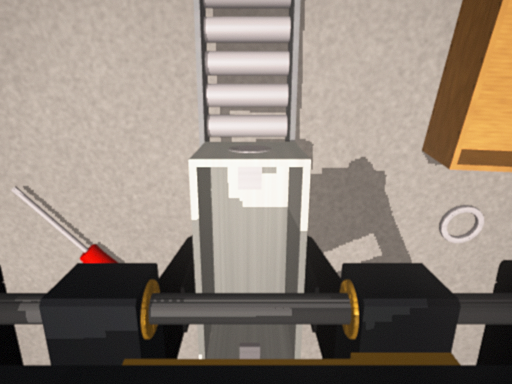

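View pics/side4.png

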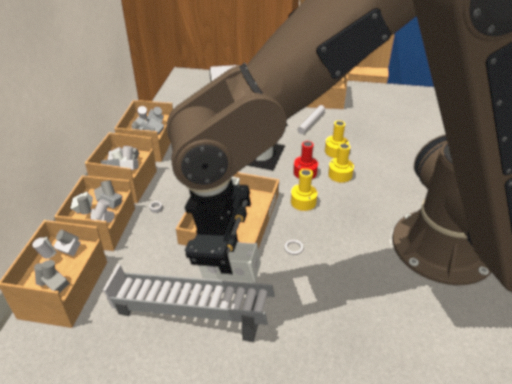

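```bash
python3 - <<'E'
from meas import *
P=np.load("pics/wrist4_P.npy"); a=np.radians(-3.3); c=np.array([571,300]); e=np.array([[np.cos(a),np.sin(a)],[-np.sin(a),np.cos(a)]])
b=sel(P,(400,230,20),(800,370,160)); q=(b[:,:2]-c)@e.T; 
for x in range(-40,160,25):
    m=(abs(q[:,0]-x)<12); h=b[:,2]-(62-.158*q[:,0]); r=m&(abs(h-12)<3)&(abs(q[:,1])<60); 
    if r.sum()>5:
        yy=q[r,1]; print(x, 'rail', yy.min().round(1),yy[yy<0].max().round(1) if (yy<0).any() else None, yy[yy>0].min().round(1) if (yy>0).any() else None,yy.max().round(1), 'roller h90',np.percentile(h[m&(abs(q[:,1])<25)],90).round(1))
# box in hand
b=sel(P,(400,230,190),(560,370,240)); b=b[b[:,2]<235]; q=(b[:,:2]-c)@e.T; m=(q[:,0]>-85)&(abs(q[:,1])<35); print(rect(q[m]),m.sum(),b[m,2].min())
E
```

```text
-40 rail -37.1 -32.8 32.8 37.1 roller h90 1.1
-15 rail -37.1 -32.8 32.9 37.1 roller h90 0.8
10 rail -37.1 -32.8 32.8 37.1 roller h90 0.8
35 rail -37.0 -32.8 32.9 36.6 roller h90 -1.2
(array([-63. ,  -0.8]), array([68.3, 43.9]), 90.0, 5824) 5824 190.0048505372758
```

Emit:
move_arm --rows '[{"tx": 0,"ty": 1.5,"tz": 0.235,"rx": 0,"ry": 0,"rz": 0,"grip": 0},{"tx": 0,"ty": 2.5,"tz": 0.39,"rx": 0,"ry": 0,"rz": 0,"grip": 0},{"tx": 0,"ty": 2.5,"tz": 0.39,"rx": 0,"ry": 0,"rz": 0,"grip": 0},{"tx": 0,"ty": 1.2,"tz": 0.19,"rx": 0,"ry": 0,"rz": 0,"grip": 0},{"tx": 0,"ty": 0.4,"tz": 0.06,"rx": 0,"ry": 0,"rz": 0,"grip": 0},{"tx": 0,"ty": 0,"tz": 0,"rx": 0,"ry": 0,"rz": 0,"grip": 0},{"tx": 0,"ty": 0,"tz": 0,"rx": 0,"ry": 0,"rz": 0,"grip": 0},{"tx": 0,"ty": 0,"tz": 0,"rx": 0,"ry": 0,"rz": 0,"grip": 0}]'

```text
t: 18.77
eef_pos: [473.5, 305.9, 124.8]
tcp_rot: [-1.726, 0.001, -1.629]
ft_force: [0.7, -0.1, -2.6]
opening: 0.522
```

Emit:
move_arm --rows '[{"tx": 0,"ty": 0.3,"tz": 0.05,"rx": 0,"ry": 0,"rz": 0,"grip": 0},{"tx": 0,"ty": 0,"tz": 0,"rx": 0,"ry": 0,"rz": 0,"grip": 0},{"tx": 0,"ty": 0,"tz": 0,"rx": 0,"ry": 0,"rz": 0,"grip": 0},{"tx": 0,"ty": 0,"tz": 0,"rx": 0,"ry": 0,"rz": 0,"grip": 0}]'

```text
t: 19.1
eef_pos: [473.2, 305.6, 120.9]
tcp_rot: [-1.727, 0.0, -1.629]
ft_force: [0.2, -0.2, -2.1]
opening: 0.524
```

Emit:
move_arm --rows '[{"tx": 0,"ty": 0.1,"tz": 0,"rx": 0,"ry": 0,"rz": 0,"grip": 0},{"tx": 0,"ty": 0,"tz": 0,"rx": 0,"ry": 0,"rz": 0,"grip": 0},{"tx": 0,"ty": 0,"tz": 0,"rx": 0,"ry": 0,"rz": 0,"grip": 100},{"tx": 0,"ty": 0,"tz": 0,"rx": 0,"ry": 0,"rz": 0,"grip": 100},{"tx": 0,"ty": 0,"tz": 0,"rx": 0,"ry": 0,"rz": 0,"grip": 100},{"tx": 0,"ty": 0,"tz": 0,"rx": 0,"ry": 0,"rz": 0,"grip": 100},{"tx": 0,"ty": 0,"tz": 0,"rx": 0,"ry": 0,"rz": 0,"grip": 100},{"tx": 0,"ty": 0,"tz": 0,"rx": 0,"ry": 0,"rz": 0,"grip": 100},{"tx": 0,"ty": 0,"tz": 0,"rx": 0,"ry": 0,"rz": 0,"grip": 100},{"tx": 0,"ty": 0,"tz": 0,"rx": 0,"ry": 0,"rz": 0,"grip": 100}]'

```text
t: 19.93
eef_pos: [473.0, 305.6, 119.7]
tcp_rot: [-1.728, -0.0, -1.629]
ft_force: [-0.3, -0.3, 0.4]
opening: 0.988
```

Emit:
move_arm --rows '[{"tx": 0,"ty": 0,"tz": 0,"rx": 0,"ry": 0,"rz": 0,"grip": 100},{"tx": 0,"ty": 0,"tz": 0,"rx": 0,"ry": 0,"rz": 0,"grip": 100},{"tx": 0,"ty": 0,"tz": 0,"rx": 0,"ry": 0,"rz": 0,"grip": 100},{"tx": 0,"ty": 0,"tz": 0,"rx": 0,"ry": 0,"rz": 0,"grip": 100},{"tx": 0,"ty": 0,"tz": 0,"rx": 0,"ry": 0,"rz": 0,"grip": 100},{"tx": 0,"ty": 0,"tz": 0,"rx": 0,"ry": 0,"rz": 0,"grip": 100},{"tx": 0,"ty": 0,"tz": 0,"rx": 0,"ry": 0,"rz": 0,"grip": 100},{"tx": 0,"ty": 0,"tz": 0,"rx": 0,"ry": 0,"rz": 0,"grip": 100}]'

```text
t: 20.6
eef_pos: [473.0, 305.6, 119.6]
tcp_rot: [-1.728, 0.0, -1.629]
ft_force: [0.5, 0.5, -0.3]
opening: 1.003
```

```bash
python3 look.py 5 wrist
```

```text
[473.  305.6 119.6] [-1.728  0.    -1.629] 20.6
```

View pics/wrist5.png

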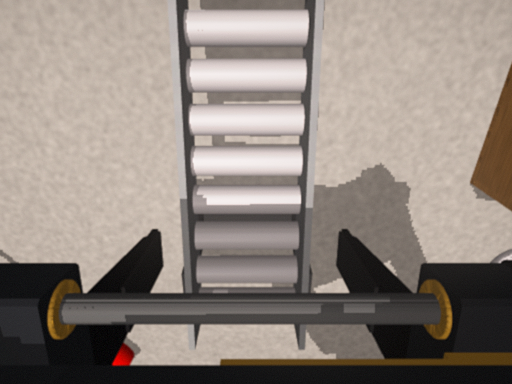

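Emit:
move_arm --rows '[{"tx": 0,"ty": -3.0,"tz": -0.47,"rx": 0,"ry": 0,"rz": 0,"grip": 100},{"tx": 0,"ty": -3.0,"tz": -0.47,"rx": 0,"ry": 0,"rz": 0,"grip": 100},{"tx": 0,"ty": -2.5,"tz": -0.39,"rx": 0,"ry": 0,"rz": 0,"grip": 79},{"tx": 0,"ty": 0,"tz": 0,"rx": 0.08,"ry": 0,"rz": 0,"grip": 79},{"tx": 0,"ty": 0,"tz": 0,"rx": 0.077,"ry": 0,"rz": 0,"grip": 79},{"tx": 0,"ty": 0,"tz": 0,"rx": 0,"ry": 0,"rz": 0,"grip": 79},{"tx": 0,"ty": 0,"tz": 0,"rx": 0,"ry": 0,"rz": 0,"grip": 79},{"tx": 0,"ty": 0,"tz": 0,"rx": 0,"ry": 0,"rz": 0,"grip": 79}]'

```text
t: 21.32
eef_pos: [473.2, 305.7, 205.6]
tcp_rot: [-1.573, -0.0, -1.629]
ft_force: [-0.2, 0.2, -0.8]
opening: 0.789
```

```bash
cat > lane.py <<'E'
import sys
from meas import *
a=np.radians(-3.3); c=np.array([571,300]); e=np.array([[np.cos(a),np.sin(a)],[-np.sin(a),np.cos(a)]])
for n in sys.argv[1:]:
    P=np.load(f"pics/{n}_P.npy"); b=sel(P,(380,200,20),(800,400,180)); q=(b[:,:2]-c)@e.T; h=b[:,2]-(62-.158*q[:,0])
    m=(abs(q[:,1])<31)&(h>47)&(h<60)&(abs(q[:,0])<158); x=np.sort(q[m,0]); print(n,'tops',m.sum(), x[[0,-1]].round(1) if len(x) else '', 'gaps',[(x[i].round(1),x[i+1].round(1)) for i in np.where(np.diff(x)>5)[0]],'y',q[m,1].min().round(1) if m.any() else '',q[m,1].max().round(1) if m.any() else '')
E
python3 look.py 6 scene side; python3 lane.py scene6 side6
```

```text
[473.2 305.7 205.6] [-1.573 -0.    -1.629] 21.3167
scene6 tops 282 [ 62.3 158. ] gaps [] y -28.5 23.2
side6 tops 348 [ 61.2 157.7] gaps [] y -27.6 25.5
```

View pics/scene6.png

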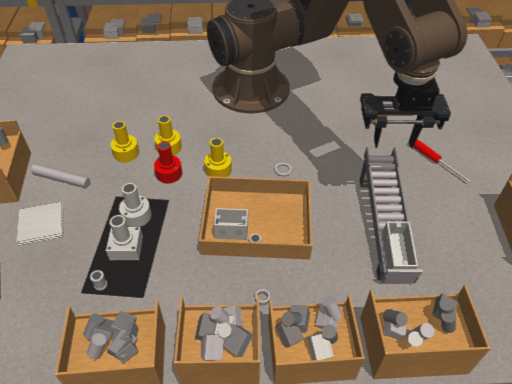

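Emit:
move_arm --rows '[{"tx": 0,"ty": 0,"tz": 0,"rx": 0,"ry": -0.12,"rz": 0,"grip": 79},{"tx": 0,"ty": 0,"tz": 0,"rx": 0,"ry": -0.12,"rz": 0,"grip": 79},{"tx": 0,"ty": 0,"tz": 0,"rx": 0,"ry": -0.12,"rz": 0,"grip": 79},{"tx": 0,"ty": 0,"tz": 0,"rx": 0,"ry": -0.12,"rz": 0,"grip": 79},{"tx": 0,"ty": 0,"tz": 0,"rx": 0,"ry": -0.12,"rz": 0,"grip": 79},{"tx": 0,"ty": 0,"tz": 0,"rx": 0,"ry": -0.12,"rz": 0,"grip": 79},{"tx": 0,"ty": 0,"tz": 0,"rx": 0,"ry": -0.12,"rz": 0,"grip": 79},{"tx": 0,"ty": 0,"tz": 0,"rx": 0,"ry": -0.12,"rz": 0,"grip": 79},{"tx": 0,"ty": 0,"tz": 0,"rx": 0,"ry": -0.12,"rz": 0,"grip": 79},{"tx": 0,"ty": 0,"tz": 0,"rx": 0,"ry": -0.12,"rz": 0,"grip": 79}]'

```text
t: 22.25
eef_pos: [473.5, 305.5, 205.2]
tcp_rot: [-1.572, 0.001, -0.424]
ft_force: [-0.2, -0.3, -0.1]
opening: 0.79
```

Emit:
move_arm --rows '[{"tx": 0,"ty": 0,"tz": 0,"rx": 0,"ry": -0.12,"rz": 0,"grip": 79},{"tx": 0,"ty": 0,"tz": 0,"rx": 0,"ry": -0.12,"rz": 0,"grip": 79},{"tx": 0,"ty": 0,"tz": 0,"rx": 0,"ry": -0.093,"rz": 0,"grip": 79},{"tx": 0,"ty": 0,"tz": 0,"rx": 0,"ry": 0,"rz": 0,"grip": 79},{"tx": 0,"ty": 0,"tz": 0,"rx": 0,"ry": 0,"rz": 0,"grip": 79}]'

```text
t: 22.67
eef_pos: [473.4, 305.5, 205.3]
tcp_rot: [-1.571, 0.001, -0.099]
ft_force: [0.9, 0.4, -0.1]
opening: 0.79
```

Emit:
move_arm --rows '[{"tx": 1.29,"ty": 0,"tz": -3.7,"rx": 0,"ry": 0,"rz": 0,"grip": 79},{"tx": 1.29,"ty": 0,"tz": -3.7,"rx": 0,"ry": 0,"rz": 0,"grip": 79},{"tx": 1.29,"ty": 0,"tz": -3.7,"rx": 0,"ry": 0,"rz": 0,"grip": 79},{"tx": 1.29,"ty": 0,"tz": -3.7,"rx": 0,"ry": 0,"rz": 0,"grip": 79},{"tx": 1.29,"ty": 0,"tz": -3.7,"rx": 0,"ry": 0,"rz": 0,"grip": 79},{"tx": 1.29,"ty": 0,"tz": -3.7,"rx": 0,"ry": 0,"rz": 0,"grip": 79},{"tx": 1.29,"ty": 0,"tz": -3.7,"rx": 0,"ry": 0,"rz": 0,"grip": 79},{"tx": 1.29,"ty": 0,"tz": -3.7,"rx": 0,"ry": 0,"rz": 0,"grip": 79},{"tx": 1.29,"ty": 0,"tz": -3.7,"rx": 0,"ry": 0,"rz": 0,"grip": 79},{"tx": 1.3,"ty": 0,"tz": -3.7,"rx": 0,"ry": 0,"rz": 0,"grip": 79}]'

```text
t: 23.5
eef_pos: [566.4, -77.2, 205.6]
tcp_rot: [-1.57, 0.0, -0.1]
ft_force: [1.4, 0.8, 0.7]
opening: 0.788
```

Emit:
move_arm --rows '[{"tx": 0,"ty": 0,"tz": 0,"rx": 0,"ry": 0,"rz": 0,"grip": 79},{"tx": 0,"ty": 3.0,"tz": 0,"rx": 0,"ry": 0,"rz": 0,"grip": 79},{"tx": 0,"ty": 3.0,"tz": 0,"rx": 0,"ry": 0,"rz": 0,"grip": 79},{"tx": 0,"ty": 0,"tz": 0,"rx": 0,"ry": 0,"rz": 0,"grip": 79},{"tx": 0,"ty": 0,"tz": 0,"rx": 0,"ry": 0,"rz": 0,"grip": 79},{"tx": 0,"ty": 0,"tz": 0,"rx": 0,"ry": 0,"rz": 0,"grip": 79}]'

```text
t: 24.0
eef_pos: [566.7, -75.0, 146.8]
tcp_rot: [-1.571, -0.001, -0.097]
ft_force: [0.3, 0.4, 0.4]
opening: 0.791
```

```bash
python3 look.py 7 wrist
```

```text
[566.7 -75.  146.8] [-1.571e+00 -1.000e-03 -9.700e-02] 24.0
```

View pics/wrist7.png

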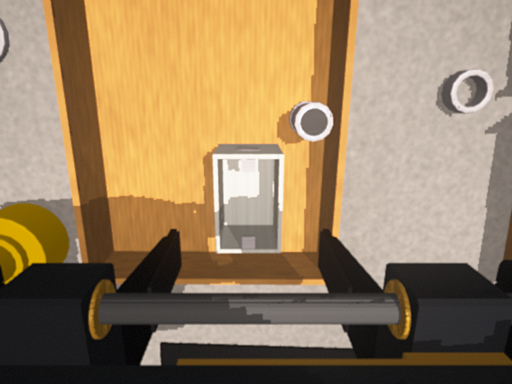

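Emit:
move_arm --rows '[{"tx": 0,"ty": 3.0,"tz": 0,"rx": 0,"ry": 0,"rz": 0,"grip": 79},{"tx": 0,"ty": 3.0,"tz": 0,"rx": 0,"ry": 0,"rz": 0,"grip": 79},{"tx": 0,"ty": 2.0,"tz": 0,"rx": 0,"ry": 0,"rz": 0,"grip": 79},{"tx": 0,"ty": 1.0,"tz": 0,"rx": 0,"ry": 0,"rz": 0,"grip": 79},{"tx": 0,"ty": 0.9,"tz": 0,"rx": 0,"ry": 0,"rz": 0,"grip": 79},{"tx": 0,"ty": 0,"tz": 0,"rx": 0,"ry": 0,"rz": 0,"grip": 79},{"tx": 0,"ty": 0,"tz": 0,"rx": 0,"ry": 0,"rz": 0,"grip": 0},{"tx": 0,"ty": 0,"tz": 0,"rx": 0,"ry": 0,"rz": 0,"grip": 0},{"tx": 0,"ty": 0,"tz": 0,"rx": 0,"ry": 0,"rz": 0,"grip": 0},{"tx": 0,"ty": 0,"tz": 0,"rx": 0,"ry": 0,"rz": 0,"grip": 0}]'

```text
t: 24.88
eef_pos: [566.5, -75.1, 47.6]
tcp_rot: [-1.571, -0.001, -0.096]
ft_force: [0.7, -0.6, -0.9]
opening: 0.569
```

Emit:
move_arm --rows '[{"tx": 0,"ty": 0,"tz": 0,"rx": 0,"ry": 0,"rz": 0,"grip": 0},{"tx": 0,"ty": 0,"tz": 0,"rx": 0,"ry": 0,"rz": 0,"grip": 0},{"tx": 0,"ty": 0,"tz": 0,"rx": 0,"ry": 0,"rz": 0,"grip": 0}]'

```text
t: 25.13
eef_pos: [566.4, -75.1, 47.4]
tcp_rot: [-1.571, -0.001, -0.096]
ft_force: [-1.5, 0.5, 6.6]
opening: 0.526
```

Emit:
move_arm --rows '[{"tx": 0,"ty": -1.0,"tz": 0,"rx": 0,"ry": 0,"rz": 0,"grip": 0},{"tx": 0,"ty": -2.0,"tz": 0,"rx": 0,"ry": 0,"rz": 0,"grip": 0},{"tx": 0,"ty": -3.0,"tz": 0,"rx": 0,"ry": 0,"rz": 0,"grip": 0},{"tx": 0,"ty": -3.0,"tz": 0,"rx": 0,"ry": 0,"rz": 0,"grip": 0},{"tx": 0,"ty": -3.0,"tz": 0,"rx": 0,"ry": 0,"rz": 0,"grip": 0},{"tx": 0,"ty": -3.0,"tz": 0,"rx": 0,"ry": 0,"rz": 0,"grip": 0},{"tx": 0,"ty": -0.8,"tz": 0,"rx": 0,"ry": 0,"rz": 0,"grip": 0},{"tx": -0.6,"ty": 0,"tz": 1.7,"rx": 0,"ry": 0,"rz": 0,"grip": 0},{"tx": -1.2,"ty": 0,"tz": 3.4,"rx": 0,"ry": 0,"rz": 0,"grip": 0},{"tx": -1.2,"ty": 0,"tz": 3.4,"rx": 0,"ry": 0,"rz": 0,"grip": 0}]'

```text
t: 25.97
eef_pos: [543.8, 12.7, 204.5]
tcp_rot: [-1.571, 0.0, -0.098]
ft_force: [0.9, 0.1, -1.5]
opening: 0.525
```

Emit:
move_arm --rows '[{"tx": -1.2,"ty": 0,"tz": 3.4,"rx": 0,"ry": 0,"rz": 0,"grip": 0},{"tx": -1.2,"ty": 0,"tz": 3.4,"rx": 0,"ry": 0,"rz": 0,"grip": 0},{"tx": -1.2,"ty": 0,"tz": 3.4,"rx": 0,"ry": 0,"rz": 0,"grip": 0},{"tx": -1.2,"ty": 0,"tz": 3.4,"rx": 0,"ry": 0,"rz": 0,"grip": 0},{"tx": -1.2,"ty": 0,"tz": 3.4,"rx": 0,"ry": 0,"rz": 0,"grip": 0},{"tx": -1.2,"ty": 0,"tz": 3.4,"rx": 0,"ry": 0,"rz": 0,"grip": 0},{"tx": -1.2,"ty": 0,"tz": 3.4,"rx": 0,"ry": 0,"rz": 0,"grip": 0},{"tx": -1.0,"ty": 0,"tz": 3.0,"rx": 0,"ry": 0,"rz": 0,"grip": 0},{"tx": -0.53,"ty": 0,"tz": 1.7,"rx": 0,"ry": 0,"rz": 0,"grip": 0},{"tx": 0,"ty": 0,"tz": 0,"rx": 0,"ry": 0,"rz": 0,"grip": 0}]'

```text
t: 26.8
eef_pos: [471.6, 308.5, 204.2]
tcp_rot: [-1.571, 0.001, -0.093]
ft_force: [-0.5, -0.8, -1.2]
opening: 0.525
```

Emit:
move_arm --rows '[{"tx": 0,"ty": 0,"tz": 0,"rx": 0,"ry": 0.12,"rz": 0,"grip": 0},{"tx": 0,"ty": 0,"tz": 0,"rx": 0,"ry": 0.12,"rz": 0,"grip": 0},{"tx": 0,"ty": 0,"tz": 0,"rx": 0,"ry": 0.12,"rz": 0,"grip": 0},{"tx": 0,"ty": 0,"tz": 0,"rx": 0,"ry": 0.12,"rz": 0,"grip": 0},{"tx": 0,"ty": 0,"tz": 0,"rx": 0,"ry": 0.12,"rz": 0,"grip": 0},{"tx": 0,"ty": 0,"tz": 0,"rx": 0,"ry": 0.12,"rz": 0,"grip": 0},{"tx": 0,"ty": 0,"tz": 0,"rx": 0,"ry": 0.12,"rz": 0,"grip": 0},{"tx": 0,"ty": 0,"tz": 0,"rx": 0,"ry": 0.12,"rz": 0,"grip": 0},{"tx": 0,"ty": 0,"tz": 0,"rx": 0,"ry": 0.12,"rz": 0,"grip": 0},{"tx": 0,"ty": 0,"tz": 0,"rx": 0,"ry": 0.12,"rz": 0,"grip": 0}]'

```text
t: 27.63
eef_pos: [472.8, 304.7, 204.3]
tcp_rot: [-1.572, -0.0, -1.302]
ft_force: [0.2, -0.2, -1.8]
opening: 0.527
```

Emit:
move_arm --rows '[{"tx": 0,"ty": 0,"tz": 0,"rx": 0,"ry": 0.12,"rz": 0,"grip": 0},{"tx": 0,"ty": 0,"tz": 0,"rx": 0,"ry": 0.12,"rz": 0,"grip": 0},{"tx": 0,"ty": 0,"tz": 0,"rx": 0,"ry": 0.093,"rz": 0,"grip": 0},{"tx": 0,"ty": 0,"tz": 0,"rx": 0,"ry": 0,"rz": 0,"grip": 0},{"tx": 0,"ty": 0,"tz": 0,"rx": -0.08,"ry": 0,"rz": 0,"grip": 0},{"tx": 0,"ty": 0,"tz": 0,"rx": -0.077,"ry": 0,"rz": 0,"grip": 0},{"tx": 0,"ty": 0,"tz": 0,"rx": 0,"ry": 0,"rz": 0,"grip": 0},{"tx": 0,"ty": 0,"tz": 0,"rx": 0,"ry": 0,"rz": 0,"grip": 0},{"tx": 0,"ty": 0,"tz": 0,"rx": 0,"ry": 0,"rz": 0,"grip": 0}]'

```text
t: 28.38
eef_pos: [472.7, 305.2, 204.4]
tcp_rot: [-1.726, -0.0, -1.628]
ft_force: [-0.4, -0.0, -1.3]
opening: 0.523
```

```bash
python3 look.py 8 wrist scene
```

```text
[472.7 305.2 204.4] [-1.726 -0.    -1.628] 28.3833
```

View pics/wrist8.png

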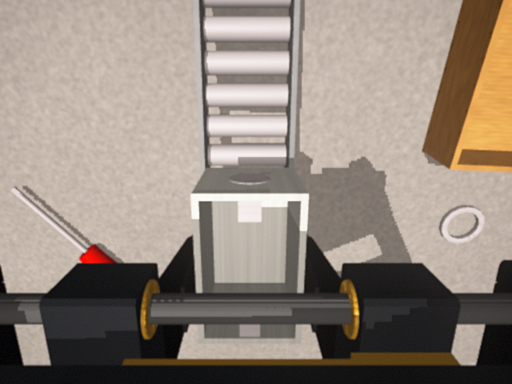

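Emit:
move_arm --rows '[{"tx": 0,"ty": 1.5,"tz": 0.235,"rx": 0,"ry": 0,"rz": 0,"grip": 0},{"tx": 0,"ty": 2.5,"tz": 0.39,"rx": 0,"ry": 0,"rz": 0,"grip": 0},{"tx": 0,"ty": 2.5,"tz": 0.39,"rx": 0,"ry": 0,"rz": 0,"grip": 0},{"tx": 0,"ty": 1.2,"tz": 0.19,"rx": 0,"ry": 0,"rz": 0,"grip": 0},{"tx": 0,"ty": 0.4,"tz": 0.06,"rx": 0,"ry": 0,"rz": 0,"grip": 0},{"tx": 0,"ty": 0,"tz": 0,"rx": 0,"ry": 0,"rz": 0,"grip": 0},{"tx": 0,"ty": 0,"tz": 0,"rx": 0,"ry": 0,"rz": 0,"grip": 0},{"tx": 0,"ty": 0,"tz": 0,"rx": 0,"ry": 0,"rz": 0,"grip": 0},{"tx": 0,"ty": 0,"tz": 0,"rx": 0,"ry": 0,"rz": 0,"grip": 0}]'

```text
t: 29.23
eef_pos: [473.1, 305.9, 123.7]
tcp_rot: [-1.726, 0.001, -1.629]
ft_force: [-0.0, 0.5, -1.7]
opening: 0.525
```

Emit:
move_arm --rows '[{"tx": 0,"ty": 0.2,"tz": 0.03,"rx": 0,"ry": 0,"rz": 0,"grip": 0},{"tx": 0,"ty": 0,"tz": 0,"rx": 0,"ry": 0,"rz": 0,"grip": 0},{"tx": 0,"ty": 0,"tz": 0,"rx": 0,"ry": 0,"rz": 0,"grip": 0},{"tx": 0,"ty": 0,"tz": 0,"rx": 0,"ry": 0,"rz": 0,"grip": 100},{"tx": 0,"ty": 0,"tz": 0,"rx": 0,"ry": 0,"rz": 0,"grip": 100},{"tx": 0,"ty": 0,"tz": 0,"rx": 0,"ry": 0,"rz": 0,"grip": 100},{"tx": 0,"ty": 0,"tz": 0,"rx": 0,"ry": 0,"rz": 0,"grip": 100},{"tx": 0,"ty": 0,"tz": 0,"rx": 0,"ry": 0,"rz": 0,"grip": 100},{"tx": 0,"ty": 0,"tz": 0,"rx": 0,"ry": 0,"rz": 0,"grip": 100},{"tx": 0,"ty": 0,"tz": 0,"rx": 0,"ry": 0,"rz": 0,"grip": 100}]'

```text
t: 30.07
eef_pos: [472.7, 305.7, 120.7]
tcp_rot: [-1.728, 0.0, -1.629]
ft_force: [0.1, 0.6, 0.1]
opening: 0.957
```

Emit:
move_arm --rows '[{"tx": 0,"ty": 0,"tz": 0,"rx": 0,"ry": 0,"rz": 0,"grip": 100},{"tx": 0,"ty": 0,"tz": 0,"rx": 0,"ry": 0,"rz": 0,"grip": 100},{"tx": 0,"ty": 0,"tz": 0,"rx": 0,"ry": 0,"rz": 0,"grip": 100},{"tx": 0,"ty": 0,"tz": 0,"rx": 0,"ry": 0,"rz": 0,"grip": 100},{"tx": 0,"ty": 0,"tz": 0,"rx": 0,"ry": 0,"rz": 0,"grip": 100},{"tx": 0,"ty": 0,"tz": 0,"rx": 0,"ry": 0,"rz": 0,"grip": 100},{"tx": 0,"ty": 0,"tz": 0,"rx": 0,"ry": 0,"rz": 0,"grip": 100},{"tx": 0,"ty": 0,"tz": 0,"rx": 0,"ry": 0,"rz": 0,"grip": 100}]'

```text
t: 30.73
eef_pos: [472.7, 305.6, 120.7]
tcp_rot: [-1.728, -0.0, -1.629]
ft_force: [0.7, 0.6, 0.5]
opening: 0.998
```

```bash
python3 look.py 9 wrist scene; python3 lane.py scene9 wrist9
```

```text
[472.7 305.6 120.7] [-1.728 -0.    -1.629] 30.7333
scene9 tops 553 [-14.6 157.7] gaps [] y -28.4 24.3
wrist9 tops 3507 [-13.1  16.2] gaps [] y -27.0 23.2
```

View pics/wrist9.png

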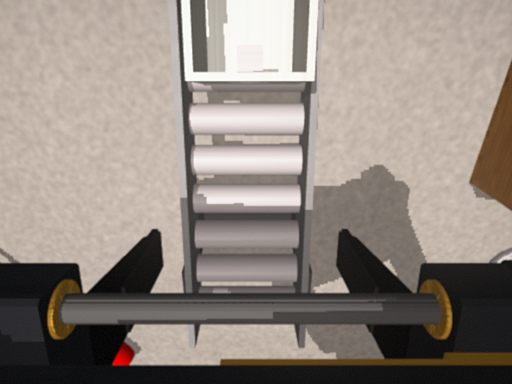

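Emit:
move_arm --rows '[{"tx": 0,"ty": -3.0,"tz": -0.47,"rx": 0,"ry": 0,"rz": 0,"grip": 100},{"tx": 0,"ty": -3.0,"tz": -0.47,"rx": 0,"ry": 0,"rz": 0,"grip": 100},{"tx": 0,"ty": -2.5,"tz": -0.39,"rx": 0,"ry": 0,"rz": 0,"grip": 100},{"tx": 0,"ty": 0,"tz": 0,"rx": 0.08,"ry": 0,"rz": 0,"grip": 100},{"tx": 0,"ty": 0,"tz": 0,"rx": 0.077,"ry": 0,"rz": 0,"grip": 100},{"tx": 0,"ty": 0,"tz": 0,"rx": 0,"ry": -0.12,"rz": 0,"grip": 100},{"tx": 0,"ty": 0,"tz": 0,"rx": 0,"ry": -0.12,"rz": 0,"grip": 100},{"tx": 0,"ty": 0,"tz": 0,"rx": 0,"ry": -0.12,"rz": 0,"grip": 100},{"tx": 0,"ty": 0,"tz": 0,"rx": 0,"ry": -0.12,"rz": 0,"grip": 100},{"tx": 0,"ty": 0,"tz": 0,"rx": 0,"ry": -0.12,"rz": 0,"grip": 100}]'

```text
t: 31.67
eef_pos: [472.8, 305.7, 206.8]
tcp_rot: [-1.571, -0.0, -1.023]
ft_force: [0.3, 0.4, -0.1]
opening: 1.0
```

Emit:
move_arm --rows '[{"tx": 0,"ty": 0,"tz": 0,"rx": 0,"ry": -0.12,"rz": 0,"grip": 100},{"tx": 0,"ty": 0,"tz": 0,"rx": 0,"ry": -0.12,"rz": 0,"grip": 100},{"tx": 0,"ty": 0,"tz": 0,"rx": 0,"ry": -0.12,"rz": 0,"grip": 100},{"tx": 0,"ty": 0,"tz": 0,"rx": 0,"ry": -0.12,"rz": 0,"grip": 100},{"tx": 0,"ty": 0,"tz": 0,"rx": 0,"ry": -0.12,"rz": 0,"grip": 100},{"tx": 0,"ty": 0,"tz": 0,"rx": 0,"ry": -0.12,"rz": 0,"grip": 100},{"tx": 0,"ty": 0,"tz": 0,"rx": 0,"ry": -0.12,"rz": 0,"grip": 100},{"tx": 0,"ty": 0,"tz": 0,"rx": 0,"ry": -0.12,"rz": 0,"grip": 100},{"tx": 0,"ty": 0,"tz": 0,"rx": 0,"ry": -0.069,"rz": 0,"grip": 100},{"tx": 0,"ty": 0,"tz": 0,"rx": 0,"ry": 0,"rz": 0,"grip": 100}]'

```text
t: 32.5
eef_pos: [472.8, 305.6, 206.7]
tcp_rot: [-1.571, -0.0, 0.003]
ft_force: [0.3, 0.3, -0.1]
opening: 1.004
```

Emit:
move_arm --rows '[{"tx": 0,"ty": 0,"tz": 0,"rx": 0,"ry": 0,"rz": 0,"grip": 100},{"tx": 0,"ty": 0,"tz": 0,"rx": 0,"ry": 0,"rz": 0,"grip": 100}]'

```text
t: 32.67
eef_pos: [472.8, 305.6, 206.7]
tcp_rot: [-1.571, -0.0, -0.003]
ft_force: [-0.3, 0.9, -1.4]
opening: 1.001
```

```bash
python3 look.py 10 scene side; python3 lane.py scene10 side10; python3 - <<'E'
from meas import *
for n in ["scene","side"]:
    P=np.load(f"pics/{n}10_P.npy"); print(n,[circ(sel(P,lo,hi),17) for lo,hi in [((470,-350,60),(550,-270,100)),((565,-365,60),(645,-285,100))]])
p=cv2.imread("pics/scene10.png")[130:300,330:450]; cv2.imwrite("pics/scene10c.png",cv2.resize(p,None,fx=3.4,fy=3.4,interpolation=cv2.INTER_CUBIC))
E
```

```text
[472.8 305.6 206.7] [-1.571 -0.    -0.003] 32.6667
scene10 tops 546 [-13.9 157.6] gaps [] y -28.5 23.6
side10 tops 680 [-14.6 157.7] gaps [] y -28.7 26.2
scene [(array([ 508.1, -309.1]), np.float64(1.25), 168), (array([ 603.4, -323. ]), np.float64(1.14), 177)]meas.py:5: RuntimeWarning: Mean of empty slice.
  x0=list(p.mean(0)[:2])+([] if r else [15]); s=least_squares(f,x0,loss='soft_l1',f_scale=1); return s.x.round(1), np.std(f(s.x)).round(2), len(p)
  ret = um.true_divide(
Traceback (most recent call last):
  File "meas.py", line 5, in circ
    x0=list(p.mean(0)[:2])+([] if r else [15]); s=least_squares(f,x0,loss='soft_l1',f_scale=1); return s.x.round(1), np.std(f(s.x)).round(2), len(p)
                                                  ~~~~~~~~~~~~~^^^^^^^^^^^^^^^^^^^^^^^^^^^^^^^
ValueError: Initial guess is outside of provided bounds
```

Emit:
move_arm --rows '[{"tx": 0.22,"ty": 0,"tz": -3.8,"rx": 0,"ry": 0,"rz": 0,"grip": 100},{"tx": 0.22,"ty": 0,"tz": -3.8,"rx": 0,"ry": 0,"rz": 0,"grip": 100},{"tx": 0.22,"ty": 0,"tz": -3.8,"rx": 0,"ry": 0,"rz": 0,"grip": 100},{"tx": 0.22,"ty": 0,"tz": -3.8,"rx": 0,"ry": 0,"rz": 0,"grip": 100},{"tx": 0.22,"ty": 0,"tz": -3.8,"rx": 0,"ry": 0,"rz": 0,"grip": 100},{"tx": 0.22,"ty": 0,"tz": -3.8,"rx": 0,"ry": 0,"rz": 0,"grip": 100},{"tx": 0.22,"ty": 0,"tz": -3.8,"rx": 0,"ry": 0,"rz": 0,"grip": 100},{"tx": 0.22,"ty": 0,"tz": -3.8,"rx": 0,"ry": 0,"rz": 0,"grip": 100},{"tx": 0.22,"ty": 0,"tz": -3.8,"rx": 0,"ry": 0,"rz": 0,"grip": 100},{"tx": 0.22,"ty": 0,"tz": -3.8,"rx": 0,"ry": 0,"rz": 0,"grip": 100}]'

```text
t: 33.6
eef_pos: [494.7, -76.3, 206.9]
tcp_rot: [-1.571, -0.0, -0.001]
ft_force: [0.7, -0.2, 1.2]
opening: 1.002
```

Emit:
move_arm --rows '[{"tx": 0.22,"ty": 0,"tz": -3.8,"rx": 0,"ry": 0,"rz": 0,"grip": 100},{"tx": 0.22,"ty": 0,"tz": -3.8,"rx": 0,"ry": 0,"rz": 0,"grip": 100},{"tx": 0.22,"ty": 0,"tz": -3.8,"rx": 0,"ry": 0,"rz": 0,"grip": 100},{"tx": 0.22,"ty": 0,"tz": -3.8,"rx": 0,"ry": 0,"rz": 0,"grip": 100},{"tx": 0.22,"ty": 0,"tz": -3.8,"rx": 0,"ry": 0,"rz": 0,"grip": 100},{"tx": 0.22,"ty": 0,"tz": -3.8,"rx": 0,"ry": 0,"rz": 0,"grip": 100},{"tx": 0,"ty": 0,"tz": 0,"rx": 0,"ry": 0,"rz": 0,"grip": 100},{"tx": 0,"ty": 0,"tz": 0,"rx": 0,"ry": 0,"rz": 0,"grip": 100},{"tx": 0,"ty": 0,"tz": 0,"rx": 0,"ry": 0,"rz": 0,"grip": 100}]'

```text
t: 34.35
eef_pos: [507.8, -302.0, 206.4]
tcp_rot: [-1.57, 0.0, -0.001]
ft_force: [-0.5, 0.1, -1.0]
opening: 1.001
```

Emit:
move_arm --rows '[{"tx": 0.08,"ty": 0,"tz": -0.7,"rx": 0,"ry": 0,"rz": 0,"grip": 100},{"tx": 0,"ty": 2.5,"tz": 0,"rx": 0,"ry": 0,"rz": 0,"grip": 100},{"tx": 0,"ty": 2.5,"tz": 0,"rx": 0,"ry": 0,"rz": 0,"grip": 100},{"tx": 0,"ty": 2.5,"tz": 0,"rx": 0,"ry": 0,"rz": 0,"grip": 100},{"tx": 0,"ty": 2.5,"tz": 0,"rx": 0,"ry": 0,"rz": 0,"grip": 100},{"tx": 0,"ty": 1.9,"tz": 0,"rx": 0,"ry": 0,"rz": 0,"grip": 100},{"tx": 0,"ty": 0,"tz": 0,"rx": 0,"ry": 0,"rz": 0,"grip": 100},{"tx": 0,"ty": 0,"tz": 0,"rx": 0,"ry": 0,"rz": 0,"grip": 100},{"tx": 0,"ty": 0,"tz": 0,"rx": 0,"ry": 0,"rz": 0,"grip": 100},{"tx": 0,"ty": 0,"tz": 0,"rx": 0,"ry": 0,"rz": 0,"grip": 100}]'

```text
t: 35.18
eef_pos: [509.6, -309.5, 89.3]
tcp_rot: [-1.572, -0.002, 0.0]
ft_force: [0.8, 0.0, 0.2]
opening: 0.999
```

Emit:
move_arm --rows '[{"tx": 0,"ty": 0,"tz": 0,"rx": 0,"ry": 0,"rz": 0,"grip": 0},{"tx": 0,"ty": 0,"tz": 0,"rx": 0,"ry": 0,"rz": 0,"grip": 0},{"tx": 0,"ty": 0,"tz": 0,"rx": 0,"ry": 0,"rz": 0,"grip": 0},{"tx": 0,"ty": 0,"tz": 0,"rx": 0,"ry": 0,"rz": 0,"grip": 0},{"tx": 0,"ty": 0,"tz": 0,"rx": 0,"ry": 0,"rz": 0,"grip": 0},{"tx": 0,"ty": 0,"tz": 0,"rx": 0,"ry": 0,"rz": 0,"grip": 0},{"tx": 0,"ty": 0,"tz": 0,"rx": 0,"ry": 0,"rz": 0,"grip": 0},{"tx": 0,"ty": 0,"tz": 0,"rx": 0,"ry": 0,"rz": 0,"grip": 0},{"tx": 0,"ty": 0,"tz": 0,"rx": 0,"ry": 0,"rz": 0,"grip": 0},{"tx": 0,"ty": 0,"tz": 0,"rx": 0,"ry": 0,"rz": 0,"grip": 0}]'

```text
t: 36.02
eef_pos: [508.9, -309.4, 87.7]
tcp_rot: [-1.571, 0.0, -0.0]
ft_force: [-2.5, 0.9, 3.0]
opening: 0.358
```

Emit:
move_arm --rows '[{"tx": 0,"ty": 0,"tz": 0,"rx": 0,"ry": 0,"rz": 0,"grip": 0},{"tx": 0,"ty": 0,"tz": 0,"rx": 0,"ry": 0,"rz": 0,"grip": 0}]'

```text
t: 36.18
eef_pos: [508.8, -309.4, 87.7]
tcp_rot: [-1.571, 0.0, 0.0]
ft_force: [-0.8, 0.2, -0.2]
opening: 0.354
```

Emit:
move_arm --rows '[{"tx": 0,"ty": -1.0,"tz": 0,"rx": 0,"ry": 0,"rz": 0,"grip": 0},{"tx": 0,"ty": -2.0,"tz": 0,"rx": 0,"ry": 0,"rz": 0,"grip": 0},{"tx": 0,"ty": -3.0,"tz": 0,"rx": 0,"ry": 0,"rz": 0,"grip": 0},{"tx": 0,"ty": -3.0,"tz": 0,"rx": 0,"ry": 0,"rz": 0,"grip": 0},{"tx": 0,"ty": -2.0,"tz": 0,"rx": 0,"ry": 0,"rz": 0,"grip": 0},{"tx": 0,"ty": -0.5,"tz": 0,"rx": 0,"ry": 0,"rz": 0,"grip": 0},{"tx": -0.1,"ty": 0,"tz": 1.5,"rx": 0,"ry": 0,"rz": 0,"grip": 0},{"tx": -0.2,"ty": 0,"tz": 3.0,"rx": 0,"ry": 0,"rz": 0,"grip": 0},{"tx": -0.2,"ty": 0,"tz": 3.5,"rx": 0,"ry": 0,"rz": 0,"grip": 0},{"tx": -0.2,"ty": 0,"tz": 3.5,"rx": 0,"ry": 0,"rz": 0,"grip": 0}]'

```text
t: 37.02
eef_pos: [500.6, -192.5, 201.1]
tcp_rot: [-1.569, 0.002, -0.001]
ft_force: [0.8, 0.5, -3.1]
opening: 0.354
```

Emit:
move_arm --rows '[{"tx": -0.2,"ty": 0,"tz": 3.5,"rx": 0,"ry": 0,"rz": 0,"grip": 0},{"tx": -0.2,"ty": 0,"tz": 3.5,"rx": 0,"ry": 0,"rz": 0,"grip": 0},{"tx": -0.2,"ty": 0,"tz": 3.0,"rx": 0,"ry": 0,"rz": 0,"grip": 0},{"tx": -0.12,"ty": 0,"tz": 2.0,"rx": 0,"ry": 0,"rz": 0,"grip": 0},{"tx": 0,"ty": 0,"tz": 1.04,"rx": 0,"ry": 0,"rz": 0,"grip": 0},{"tx": 0,"ty": 0,"tz": 0,"rx": 0,"ry": 0,"rz": 0,"grip": 0},{"tx": 0,"ty": 0,"tz": 0,"rx": 0,"ry": 0,"rz": 0,"grip": 0},{"tx": 0,"ty": 0,"tz": 0,"rx": 0,"ry": 0,"rz": 0,"grip": 0},{"tx": 0,"ty": 0,"tz": 0,"rx": 0,"ry": 0,"rz": 0,"grip": 0}]'

```text
t: 37.77
eef_pos: [494.7, -64.8, 202.4]
tcp_rot: [-1.571, 0.0, -0.001]
ft_force: [0.9, 0.3, -3.7]
opening: 0.356
```

Emit:
move_arm --rows '[{"tx": 0,"ty": 2.0,"tz": 0.08,"rx": 0,"ry": 0,"rz": 0,"grip": 0},{"tx": 0,"ty": 3.0,"tz": 0,"rx": 0,"ry": 0,"rz": 0,"grip": 0},{"tx": 0,"ty": 3.0,"tz": 0,"rx": 0,"ry": 0,"rz": 0,"grip": 0},{"tx": 0,"ty": 2.0,"tz": 0,"rx": 0,"ry": 0,"rz": 0,"grip": 0},{"tx": 0,"ty": 1.0,"tz": 0,"rx": 0,"ry": 0,"rz": 0,"grip": 0},{"tx": 0,"ty": 0,"tz": 0,"rx": 0,"ry": 0,"rz": 0,"grip": 0},{"tx": 0,"ty": 0,"tz": 0,"rx": 0,"ry": 0,"rz": 0,"grip": 0},{"tx": 0,"ty": 0,"tz": 0,"rx": 0,"ry": 0,"rz": 0,"grip": 0},{"tx": 0,"ty": 0,"tz": 0,"rx": 0,"ry": 0,"rz": 0,"grip": 0}]'

```text
t: 38.52
eef_pos: [495.3, -63.5, 93.9]
tcp_rot: [-1.571, -0.002, -0.0]
ft_force: [0.0, -1.0, -3.1]
opening: 0.356
```

Emit:
move_arm --rows '[{"tx": 0,"ty": 0.25,"tz": 0,"rx": 0,"ry": 0,"rz": 0,"grip": 0},{"tx": 0,"ty": 0,"tz": 0,"rx": 0,"ry": 0,"rz": 0,"grip": 0},{"tx": 0,"ty": 0,"tz": 0,"rx": 0,"ry": 0,"rz": 0,"grip": 0},{"tx": 0,"ty": 0,"tz": 0,"rx": 0,"ry": 0,"rz": 0,"grip": 0}]'

```text
t: 38.85
eef_pos: [494.7, -63.1, 90.4]
tcp_rot: [-1.571, -0.0, 0.0]
ft_force: [0.4, 0.1, -3.6]
opening: 0.354
```

Emit:
move_arm --rows '[{"tx": 0,"ty": 0.12,"tz": -0.09,"rx": 0,"ry": 0,"rz": 0,"grip": 0},{"tx": 0,"ty": 0.05,"tz": 0,"rx": 0,"ry": 0,"rz": 0,"grip": 0},{"tx": 0,"ty": 0,"tz": 0,"rx": 0,"ry": 0,"rz": 0,"grip": 0},{"tx": 0,"ty": 0,"tz": 0,"rx": 0,"ry": 0,"rz": 0,"grip": 0}]'

```text
t: 39.18
eef_pos: [494.7, -64.1, 88.6]
tcp_rot: [-1.571, -0.0, -0.0]
ft_force: [-1.0, -0.7, 0.5]
opening: 0.352
```

Contact reached. Release, rise, go to the square fitting.

Emit:
move_arm --rows '[{"tx": 0,"ty": 0,"tz": 0,"rx": 0,"ry": 0,"rz": 0,"grip": 100},{"tx": 0,"ty": 0,"tz": 0,"rx": 0,"ry": 0,"rz": 0,"grip": 100},{"tx": 0,"ty": 0,"tz": 0,"rx": 0,"ry": 0,"rz": 0,"grip": 100},{"tx": 0,"ty": 0,"tz": 0,"rx": 0,"ry": 0,"rz": 0,"grip": 100},{"tx": 0,"ty": 0,"tz": 0,"rx": 0,"ry": 0,"rz": 0,"grip": 100},{"tx": 0,"ty": 0,"tz": 0,"rx": 0,"ry": 0,"rz": 0,"grip": 100},{"tx": 0,"ty": 0,"tz": 0,"rx": 0,"ry": 0,"rz": 0,"grip": 100},{"tx": 0,"ty": -3.0,"tz": 0,"rx": 0,"ry": 0,"rz": 0,"grip": 100},{"tx": 0,"ty": -3.0,"tz": 0,"rx": 0,"ry": 0,"rz": 0,"grip": 100},{"tx": 0,"ty": -3.5,"tz": 0,"rx": 0,"ry": 0,"rz": 0,"grip": 100}]'

```text
t: 40.02
eef_pos: [494.0, -63.9, 183.8]
tcp_rot: [-1.57, 0.002, -0.0]
ft_force: [0.4, 0.2, 1.0]
opening: 0.974
```

Emit:
move_arm --rows '[{"tx": 1.36,"ty": 0,"tz": -3.2,"rx": 0,"ry": 0,"rz": 0,"grip": 100},{"tx": 1.36,"ty": 0,"tz": -3.2,"rx": 0,"ry": 0,"rz": 0,"grip": 100},{"tx": 1.36,"ty": 0,"tz": -3.2,"rx": 0,"ry": 0,"rz": 0,"grip": 100},{"tx": 1.36,"ty": 0,"tz": -3.2,"rx": 0,"ry": 0,"rz": 0,"grip": 100},{"tx": 1.36,"ty": 0,"tz": -3.2,"rx": 0,"ry": 0,"rz": 0,"grip": 100},{"tx": 1.36,"ty": 0,"tz": -3.2,"rx": 0,"ry": 0,"rz": 0,"grip": 100},{"tx": 1.36,"ty": 0,"tz": -3.2,"rx": 0,"ry": 0,"rz": 0,"grip": 100},{"tx": 1.36,"ty": 0,"tz": -3.48,"rx": 0,"ry": 0,"rz": 0,"grip": 100},{"tx": 0,"ty": 0,"tz": 0,"rx": 0,"ry": 0,"rz": 0,"grip": 100},{"tx": 0,"ty": 0,"tz": 0,"rx": 0,"ry": 0,"rz": 0,"grip": 100}]'

```text
t: 40.85
eef_pos: [603.3, -324.2, 182.5]
tcp_rot: [-1.57, 0.001, -0.002]
ft_force: [-0.2, 0.8, -0.1]
opening: 1.002
```

Emit:
move_arm --rows '[{"tx": 0,"ty": 0,"tz": 0,"rx": 0,"ry": 0,"rz": 0,"grip": 100},{"tx": 0,"ty": 0,"tz": 0,"rx": 0,"ry": 0,"rz": 0,"grip": 100}]'

```text
t: 41.02
eef_pos: [603.2, -321.8, 183.6]
tcp_rot: [-1.57, 0.0, 0.001]
ft_force: [0.5, 0.1, 0.0]
opening: 0.998
```

Emit:
move_arm --rows '[{"tx": 0.04,"ty": 2.5,"tz": -0.1,"rx": 0,"ry": 0,"rz": 0,"grip": 100},{"tx": 0,"ty": 2.5,"tz": 0,"rx": 0,"ry": 0,"rz": 0,"grip": 100},{"tx": 0,"ty": 2.5,"tz": 0,"rx": 0,"ry": 0,"rz": 0,"grip": 100},{"tx": 0,"ty": 2.1,"tz": 0,"rx": 0,"ry": 0,"rz": 0,"grip": 100},{"tx": 0,"ty": 0,"tz": 0,"rx": 0,"ry": 0,"rz": 0,"grip": 100},{"tx": 0,"ty": 0,"tz": 0,"rx": 0,"ry": 0,"rz": 0,"grip": 100},{"tx": 0,"ty": 0,"tz": 0,"rx": 0,"ry": 0,"rz": 0,"grip": 100},{"tx": 0,"ty": 0,"tz": 0,"rx": 0,"ry": 0,"rz": 0,"grip": 100}]'

```text
t: 41.68
eef_pos: [604.6, -323.9, 89.5]
tcp_rot: [-1.572, -0.002, 0.0]
ft_force: [-0.1, -0.5, -0.2]
opening: 0.999
```

Emit:
move_arm --rows '[{"tx": 0,"ty": 0,"tz": 0,"rx": 0,"ry": 0,"rz": 0,"grip": 0},{"tx": 0,"ty": 0,"tz": 0,"rx": 0,"ry": 0,"rz": 0,"grip": 0},{"tx": 0,"ty": 0,"tz": 0,"rx": 0,"ry": 0,"rz": 0,"grip": 0},{"tx": 0,"ty": 0,"tz": 0,"rx": 0,"ry": 0,"rz": 0,"grip": 0},{"tx": 0,"ty": 0,"tz": 0,"rx": 0,"ry": 0,"rz": 0,"grip": 0},{"tx": 0,"ty": 0,"tz": 0,"rx": 0,"ry": 0,"rz": 0,"grip": 0},{"tx": 0,"ty": 0,"tz": 0,"rx": 0,"ry": 0,"rz": 0,"grip": 0},{"tx": 0,"ty": 0,"tz": 0,"rx": 0,"ry": 0,"rz": 0,"grip": 0},{"tx": 0,"ty": 0,"tz": 0,"rx": 0,"ry": 0,"rz": 0,"grip": 0},{"tx": 0,"ty": 0,"tz": 0,"rx": 0,"ry": 0,"rz": 0,"grip": 0}]'

```text
t: 42.52
eef_pos: [603.9, -323.9, 87.5]
tcp_rot: [-1.571, -0.0, 0.0]
ft_force: [-1.9, -0.6, 2.4]
opening: 0.357
```

Emit:
move_arm --rows '[{"tx": 0,"ty": 0,"tz": 0,"rx": 0,"ry": 0,"rz": 0,"grip": 0},{"tx": 0,"ty": 0,"tz": 0,"rx": 0,"ry": 0,"rz": 0,"grip": 0}]'

```text
t: 42.68
eef_pos: [603.9, -323.8, 87.5]
tcp_rot: [-1.571, -0.0, -0.0]
ft_force: [-0.8, -0.3, -0.3]
opening: 0.352
```

Emit:
move_arm --rows '[{"tx": 0,"ty": -1.0,"tz": 0,"rx": 0,"ry": 0,"rz": 0,"grip": 0},{"tx": 0,"ty": -2.0,"tz": 0,"rx": 0,"ry": 0,"rz": 0,"grip": 0},{"tx": 0,"ty": -3.0,"tz": 0,"rx": 0,"ry": 0,"rz": 0,"grip": 0},{"tx": 0,"ty": -3.0,"tz": 0,"rx": 0,"ry": 0,"rz": 0,"grip": 0},{"tx": 0,"ty": -3.0,"tz": 0,"rx": 0,"ry": 0,"rz": 0,"grip": 0},{"tx": 0,"ty": -2.0,"tz": 0,"rx": 0,"ry": 0,"rz": 0,"grip": 0},{"tx": 0,"ty": 0,"tz": 1.0,"rx": 0,"ry": 0,"rz": 0,"grip": 0},{"tx": -0.6,"ty": 0,"tz": 2.0,"rx": 0,"ry": 0,"rz": 0,"grip": 0},{"tx": -0.8,"ty": 0,"tz": 3.0,"rx": 0,"ry": 0,"rz": 0,"grip": 0},{"tx": -0.8,"ty": 0,"tz": 3.5,"rx": 0,"ry": 0,"rz": 0,"grip": 0}]'

```text
t: 43.52
eef_pos: [580.6, -227.8, 225.8]
tcp_rot: [-1.57, 0.002, -0.002]
ft_force: [0.7, 0.1, -4.3]
opening: 0.352
```

Emit:
move_arm --rows '[{"tx": -0.9,"ty": 0,"tz": 3.5,"rx": 0,"ry": 0,"rz": 0,"grip": 0},{"tx": -0.9,"ty": 0,"tz": 3.5,"rx": 0,"ry": 0,"rz": 0,"grip": 0},{"tx": -0.9,"ty": 0,"tz": 3.5,"rx": 0,"ry": 0,"rz": 0,"grip": 0},{"tx": -0.9,"ty": 0,"tz": 3.5,"rx": 0,"ry": 0,"rz": 0,"grip": 0},{"tx": -0.9,"ty": 0,"tz": 3.5,"rx": 0,"ry": 0,"rz": 0,"grip": 0},{"tx": -0.9,"ty": 0,"tz": 3.5,"rx": 0,"ry": 0,"rz": 0,"grip": 0},{"tx": -0.9,"ty": 0,"tz": 3.1,"rx": 0,"ry": 0,"rz": 0,"grip": 0},{"tx": -0.8,"ty": 0,"tz": 2.5,"rx": 0,"ry": 0,"rz": 0,"grip": 0},{"tx": -0.54,"ty": 0,"tz": 1.5,"rx": 0,"ry": 0,"rz": 0,"grip": 0},{"tx": 0,"ty": 0,"tz": 0,"rx": 0,"ry": 0,"rz": 0,"grip": 0}]'

```text
t: 44.35
eef_pos: [503.3, 55.1, 226.5]
tcp_rot: [-1.57, 0.002, 0.003]
ft_force: [-0.2, 0.1, -3.4]
opening: 0.348
```

Emit:
move_arm --rows '[{"tx": 0,"ty": 0,"tz": 0,"rx": 0,"ry": 0,"rz": 0,"grip": 0},{"tx": 0,"ty": 0,"tz": 0,"rx": 0,"ry": 0,"rz": 0,"grip": 0},{"tx": 0,"ty": 0,"tz": 0,"rx": 0,"ry": 0,"rz": 0,"grip": 0}]'

```text
t: 44.6
eef_pos: [505.5, 51.5, 227.1]
tcp_rot: [-1.571, 0.0, -0.001]
ft_force: [-0.3, -0.4, -3.8]
opening: 0.357
```

Emit:
move_arm --rows '[{"tx": 0,"ty": 2.0,"tz": 0.05,"rx": 0,"ry": 0,"rz": 0,"grip": 0},{"tx": 0,"ty": 3.0,"tz": 0,"rx": 0,"ry": 0,"rz": 0,"grip": 0},{"tx": 0,"ty": 3.0,"tz": 0,"rx": 0,"ry": 0,"rz": 0,"grip": 0},{"tx": 0,"ty": 3.0,"tz": 0,"rx": 0,"ry": 0,"rz": 0,"grip": 0},{"tx": 0,"ty": 1.5,"tz": 0,"rx": 0,"ry": 0,"rz": 0,"grip": 0},{"tx": 0,"ty": 0.8,"tz": 0,"rx": 0,"ry": 0,"rz": 0,"grip": 0},{"tx": 0,"ty": 0,"tz": 0,"rx": 0,"ry": 0,"rz": 0,"grip": 0},{"tx": 0,"ty": 0,"tz": 0,"rx": 0,"ry": 0,"rz": 0,"grip": 0},{"tx": 0,"ty": 0,"tz": 0,"rx": 0,"ry": 0,"rz": 0,"grip": 0},{"tx": 0,"ty": 0,"tz": 0,"rx": 0,"ry": 0,"rz": 0,"grip": 0}]'

```text
t: 45.43
eef_pos: [506.1, 52.5, 95.6]
tcp_rot: [-1.571, -0.002, -0.0]
ft_force: [-0.8, -0.1, -2.8]
opening: 0.354
```

Emit:
move_arm --rows '[{"tx": 0,"ty": 0,"tz": 0,"rx": 0,"ry": 0,"rz": 0,"grip": 0},{"tx": 0,"ty": 0,"tz": 0,"rx": 0,"ry": 0,"rz": 0,"grip": 0}]'

```text
t: 45.6
eef_pos: [505.7, 52.7, 95.2]
tcp_rot: [-1.571, -0.001, 0.0]
ft_force: [0.4, -0.1, -3.4]
opening: 0.352
```

Emit:
move_arm --rows '[{"tx": 0,"ty": 0.4,"tz": -0.04,"rx": 0,"ry": 0,"rz": 0,"grip": 0},{"tx": 0,"ty": 0.15,"tz": 0,"rx": 0,"ry": 0,"rz": 0,"grip": 0},{"tx": 0,"ty": 0.05,"tz": 0,"rx": 0,"ry": 0,"rz": 0,"grip": 0},{"tx": 0,"ty": 0,"tz": 0,"rx": 0,"ry": 0,"rz": 0,"grip": 0},{"tx": 0,"ty": 0,"tz": 0,"rx": 0,"ry": 0,"rz": 0,"grip": 0},{"tx": 0,"ty": 0,"tz": 0,"rx": 0,"ry": 0,"rz": 0,"grip": 0}]'

```text
t: 46.1
eef_pos: [505.4, 52.3, 88.4]
tcp_rot: [-1.571, 0.0, 0.0]
ft_force: [-0.4, 0.6, -3.3]
opening: 0.352
```

Emit:
move_arm --rows '[{"tx": 0,"ty": 0.06,"tz": 0,"rx": 0,"ry": 0,"rz": 0,"grip": 0},{"tx": 0,"ty": 0,"tz": 0,"rx": 0,"ry": 0,"rz": 0,"grip": 0},{"tx": 0,"ty": 0,"tz": 0,"rx": 0,"ry": 0,"rz": 0,"grip": 0}]'

```text
t: 46.35
eef_pos: [505.4, 52.2, 88.4]
tcp_rot: [-1.571, -0.0, 0.0]
ft_force: [-2.6, -0.7, 5.9]
opening: 0.346
```

Contact. Release and rise, then check.

Emit:
move_arm --rows '[{"tx": 0,"ty": 0,"tz": 0,"rx": 0,"ry": 0,"rz": 0,"grip": 100},{"tx": 0,"ty": 0,"tz": 0,"rx": 0,"ry": 0,"rz": 0,"grip": 100},{"tx": 0,"ty": 0,"tz": 0,"rx": 0,"ry": 0,"rz": 0,"grip": 100},{"tx": 0,"ty": 0,"tz": 0,"rx": 0,"ry": 0,"rz": 0,"grip": 100},{"tx": 0,"ty": 0,"tz": 0,"rx": 0,"ry": 0,"rz": 0,"grip": 100},{"tx": 0,"ty": 0,"tz": 0,"rx": 0,"ry": 0,"rz": 0,"grip": 100},{"tx": 0,"ty": 0,"tz": 0,"rx": 0,"ry": 0,"rz": 0,"grip": 100},{"tx": 0,"ty": -3.0,"tz": 0,"rx": 0,"ry": 0,"rz": 0,"grip": 100},{"tx": 0,"ty": -3.0,"tz": 0,"rx": 0,"ry": 0,"rz": 0,"grip": 100},{"tx": 0,"ty": -3.0,"tz": 0,"rx": 0,"ry": 0,"rz": 0,"grip": 100}]'

```text
t: 47.18
eef_pos: [505.2, 52.2, 178.8]
tcp_rot: [-1.571, 0.001, -0.0]
ft_force: [0.5, -0.6, 0.1]
opening: 0.978
```

Emit:
move_arm --rows '[{"tx": 0,"ty": -3.0,"tz": 0,"rx": 0,"ry": 0,"rz": 0,"grip": 100},{"tx": 0,"ty": -2.5,"tz": 0,"rx": 0,"ry": 0,"rz": 0,"grip": 100},{"tx": 3.0,"ty": 0,"tz": -1.3,"rx": 0,"ry": 0,"rz": 0,"grip": 100},{"tx": 3.0,"ty": 0,"tz": -1.3,"rx": 0,"ry": 0,"rz": 0,"grip": 100},{"tx": 3.0,"ty": 0,"tz": -1.3,"rx": 0,"ry": 0,"rz": 0,"grip": 100},{"tx": 3.0,"ty": 0,"tz": -1.3,"rx": 0,"ry": 0,"rz": 0,"grip": 100},{"tx": 0,"ty": 0,"tz": 0,"rx": 0,"ry": 0,"rz": 0,"grip": 100},{"tx": 0,"ty": 0,"tz": 0,"rx": 0,"ry": 0,"rz": 0,"grip": 100},{"tx": 0,"ty": 0,"tz": 0,"rx": 0,"ry": 0,"rz": 0,"grip": 100},{"tx": 0,"ty": 0,"tz": 0,"rx": 0,"ry": 0,"rz": 0,"grip": 100}]'

```text
t: 48.02
eef_pos: [624.7, 0.7, 233.0]
tcp_rot: [-1.571, 0.0, 0.0]
ft_force: [-0.5, -0.4, -0.1]
opening: 1.002
```

```bash
python3 look.py 11 scene side wrist; python3 lane.py scene11 side11; python3 - <<'E'
from meas import *
for n in ["scene","side","wrist"]:
    P=np.load(f"pics/{n}11_P.npy"); P0=np.load(f"pics/{n}_P.npy"); print(n)
    for k,(x,y) in dict(round=(494.5,-63.7),square=(505.3,53)).items():
        for Q in (P0,P):
            st=sel(Q,(x-35,y-35,62),(x+35,y+35,102)); 
            if len(st)>10: print(k,circ(st,17), sel(Q,(x-35,y-35,62),(x+35,y+35,130))[:,2].max().round(1))
    for Q in (P0,P):
        for lo,hi in [((600,-32,25),(640,5,52)),((660,-410,12),(750,-320,52))]:
            b=sel(Q,lo,hi); print('coup',circ(b,14) if len(b)>10 else 0)
# square base yaw from wrist: points at z~45
for t in ("wrist_P","wrist11_P"):
    b=sel(np.load(f"pics/{t}.npy"),(450,10,41),(560,100,49)); print(t,rect(b))
p=cv2.imread("pics/scene11.png")[130:300,180:440]; cv2.imwrite("pics/scene11c.png",cv2.resize(p,None,fx=3,fy=3,interpolation=cv2.INTER_CUBIC))
E
```

```text
[624.7   0.7 233. ] [-1.571  0.     0.   ] 48.0167
scene11 tops 545 [-14.2 157.9] gaps [] y -28.5 23.3
side11 tops 677 [-15.2 158. ] gaps [] y -28.8 26.7
scene
round (array([493.8, -63.6]), np.float64(1.16), 153) 115.8
round (array([494.4, -64.1]), np.float64(1.14), 152) 116.0
square (array([505.4,  52.6]), np.float64(1.18), 56) 114.4
square (array([505.5,  53. ]), np.float64(1.08), 57) 116.1
coup (array([626.2, -18.4]), np.float64(7.23), 105)
coup (array([ 699. , -368.4]), np.float64(3.47), 222)
coup (array([626.1, -23. ]), np.float64(5.0), 93)
coup (array([ 698.7, -367.6]), np.float64(3.42), 218)
side
round (array([494.3, -63.6]), np.float64(1.56), 144) 115.4
round (array([494.9, -63.6]), np.float64(1.52), 150) 113.4
square (array([505.3,  52.9]), np.float64(1.46), 171) 114.9
square (array([505.7,  53.3]), np.float64(1.33), 165) 112.8
coup (array([624.3, -18.1]), np.float64(5.04), 141)
coup (array([ 699.9, -368.8]), np.float64(2.68), 68)
coup (array([623.5, -16.8]), np.float64(5.2), 151)
coup (array([ 700.1, -368.8]), np.float64(2.71), 68)
wrist
round (array([494.7, -64.2]), np.float64(0.37), 672) 113.2
round (array([495.1, -64.4]), np.float64(0.37), 662) 112.9
square (array([505.3,  53. ]), np.float64(0.25), 591) 113.3
square (array([505.4,  53. ]), np.float64(0.25), 592) 113.4
coup (array([622.8, -21.6]), np.float64(5.02), 649)
coup 0
coup (array([623.2, -21.3]), np.float64(4.8), 644)
coup 0
wrist_P (array([504.7,  51.2]), array([ 88.3, 105. ]), 84.57, 3185)
wrist11_P (array([495.6,  54. ]), array([88.1, 89.1]), 87.75, 3066)
```

View pics/scene11c.png

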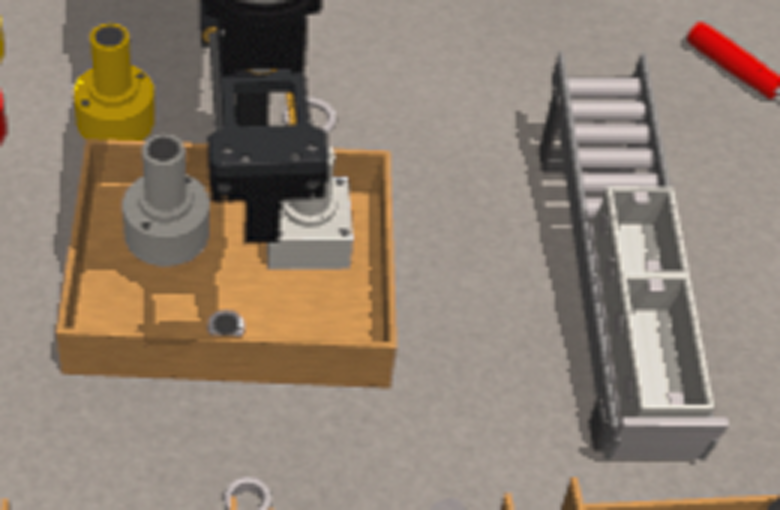

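View pics/wrist11.png

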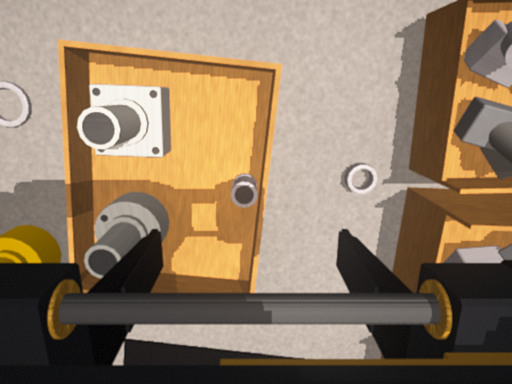

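View pics/side11.png

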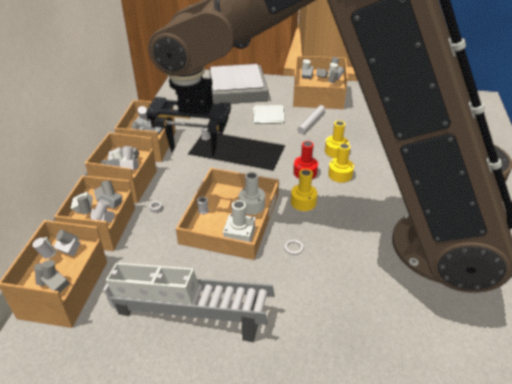

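```bash
python3 -c "
from cell import env
env.job_done(); print(env.state()['t'])"
```

```text
the job is handed in; nothing more can be done
the job is handed in; nothing more can be done
```

The job was done in the order asked and handed in at about 48 s. Both fittings stood on the mat before I touched a box. Then the long box ran down the lane to the stop and the short box came to rest right behind it. Finally both fittings went back upright in the bin, and the arm ended clear of everything.

Last checks, from all three cameras:
- **Fittings:** both stand upright within about 1 mm of where they started. In the wrist view the square one looks turned the same way as at the start. My numeric check of its base rotation failed, because the point selection also caught the bin, so I relied on that view.
- **Boxes:** they sit end to end in the lane with no gap, and did not move over the last 15 s.
- **Couplings:** neither was touched. The mat one measured within about 1 mm of its start; my fit for the bin one was rough (up to 4–5 mm from the scene camera), but in the wrist view it looks unmoved.
- **One disagreement:** the uphill edges of both boxes measured about 5 mm further uphill than the rest positions you gave. I think this is an offset in my estimate of the lane's origin along its length, since the long box looks seated at the stop in the pictures. I did not measure the stop itself to confirm that.

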